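Vent the vacuum pot and pack the spool

ROBOT

A 6-joint arm with a two-finger parallel gripper is mounted at the origin on a cart in front of the work surface, level with it; the furniture and walls round the work are solid. World frame = base frame: x ahead of the robot, y to its left, z up, the work surface at z = 0. Lengths are in m, angles in rad, forces in N, time in s.
With the tool pointing down it reaches from about 0.25 to 0.775 m from the base axis. Payload 8.9 kg.
Tool frame: the origin (TCP) lies at the very end of the fingers, on their centre line; the grasp point (between the pads) lies 19 mm behind it; z points along the fingers, y is the line along which they close (so a half turn about z gives the same grasp; the last joint's range is limited). The gripper opens to 85 mm and grips with 20 to 120 N. Pads are 22 mm wide; open, the fingers measure 114 mm over their backs; the gripper's body (76 mm by 85 mm) begins 54 mm behind the grasp point. The pads swing forward as they close: fully open they stand 13 mm farther back than shut.
Start: joints at [0.996, 0.291, -0.153, 1.127, 0, 1.431], TCP at [0.222, 0.476, 0.231] pointing down, gripper open.
Joint ranges: [-2.52, 2.52], [-0.91, 1.74], [-1.3, 1.37], [-1.96, 2.02], [-1.52, 1.47], [-3.14, 3.14]. Speed limits (rad/s): [2.22, 2.22, 2.79, 3.14, 3.14, 3.14].

INTERFACE

Orientations are given as a unit quaternion [w, x, y, z].
In Python, from bench import bot, eyes, job, models gives the robot as it stands.
- The arm moves only by the tool apply_moves, never from a script. Its argument "series" is a list of rows, each an object with "delta_pos": the shift along the world's x, y, z as a fraction of full scale, a list of three; "turn": the turn, a rotation vector about the world's x, y, z as a fraction of full scale, a list of three; "hand": the opening, from -1 (shut) to 1 (fully open). A call has 1 to 12 rows; each row is the pose to reach, as a shift and turn from the pose commanded when the call began, turning the shorter way round; what a row does not reach only later rows make up. Full scale, the value 1, is 0.08 m for a shift and 2 pi rad for a turn. A row lasts 1/12 s, in which the tool goes at most 41.7 mm and 7.16 degrees, less where a joint would pass 70% of its speed; a pose out of reach is approached as far as the arm can. A call with a number of a shift or a turn outside -1 to 1 is refused whole. A call with a gripper value outside its range is refused whole. The fingers move at their own pace and stop on an object; "force" is the grip in N (left out, the last holds). Time passes only in rows, so rows that repeat a pose let the fingers close. It gives the time, the measured TCP pose, the force, the opening and the grip force at its end, in the units of the state.
- bot.get_obs(): the state, without advancing time (a new reading comes with each control period).
- eyes.read_camera(name): name is "scene" or "top" or "wrist"; returns a dict with "frame" (480x640x3 uint8, blue, green, red), "z_map" (480x640 float32, m along the optical axis (not along the pixel's ray), 0 where there is no reading), "fx", "fy", "cx", "cy" (pixels), "rvec" (rotation vector, rad) and "tvec" (3), from world to camera coordinates, as OpenCV has them. Camera axes: x right, y down, z forward; pixel columns grow to the right and rows downward; lengths in m; the calibration is good to about 2 mm. A picture is of the moment at which its call begins.
- job.job_done(): hands the job in; it is judged then, once.
Trained networks look in a picture, given as the dict that the camera call returned (one of the last four; its "shot" number tells which), for a name from the list of things; names that differ only in an ending like _2 or _b are one class to them, and where a whole thing is asked for, a point or a joint stands for the part that bears it (a point fixed in the world has none). Each returns a list of dicts, best first, with "p" (0 to 1); they miss things now and then, are a little off and sometimes report something else, mostly with a low value. They report only what shows in the picture. A call takes as long as a camera call.
- models.cut_out(picture, thing): "pixels" (480x640 bool, what is visible of it) and "location" ([column, row] in pixels, amid what is visible of it).
- models.tip_of(picture, thing): "location" ([column, row] in pixels: a listed point, or the origin of a listed thing).
The state is a dict: "time": time; "q": joint angles; "joint_velocities": joint speeds; "joint_torque": joint torques, N m; "position": TCP position; "orientation": TCP orientation; "force": force on the tool from outside, world axes, zero at the start; "wrist_torque": the same for the moment, N m; "grip_width": opening from 0.0 (shut) to 1.0 (fully open); "grip_force": force on a finger pad.
Only numpy, scipy, OpenCV 4.12 (cv2) and the standard library are available. Lean on these libraries where they do the work, as an engineer would, in place of code of your own. Each camera call takes 0.05 s, during which the arm holds its last target. There are 200 camera calls.

TASK

First fold the carton's flap back well past upright so that it stays open. Then vent the leaning vacuum pot by turning the tap on its lid fully open, and only after that lift the lid off and lay it flat, handle up, on the cork mat and let go. Finally take the thread spool out of the pot and stand it upright on the floor of the carton, leaving the other things on the desk where they are.

Things in the scene. Friction and masses are not known exactly. Their poses are not given: they have to be found in the camera images.
- pot: Aluminium vacuum pot, 128 mm across, 56 mm deep, inside radius 58 mm, fixed on a dark steel wedge stand (150 x 110 mm). Origin on the desk under the stand, z up. The pot's axis leans 30 degrees from vertical towards the stand's -x (roughly to the robot). A black cup in the middle of its floor (26 mm wide, 36 mm outside, 10 mm deep, its floor 6 mm above the pot's underside) holds the spool
- pot_rim (a point): Centre of the pot's rim plane, about 0.097 m over the desk; its axes are those of pot (not tilted)
- lid: Loose round lid, 140 mm across, 0.3 kg: clear 8 mm plate, 14 mm deep grey skirt around the pot's rim. Origin: centre of the skirt's lower edge; z out through the handle (leans 30 degrees to the robot while on the pot), x uphill away from the robot. On top: black bar handle and vent tap. Lift it along its own z; while the tap is closed it is held down
- lid_handle (a point): Grip centre of the lid's black bar handle, 44 mm along lid z from the lid's origin and 13 mm to lid -y. The bar is 46 mm long along lid y, 12 mm thick along lid x, 24 mm high along lid z (gap of 8 mm under it; the plate's top lies 22 mm below this point). Axes as the lid
- lid_seat (a point): Centre of the lid plate's underside, 14 mm above the lid's origin; coincides with pot_rim while the lid is on
- tap (a joint): Angle of the vent tap, rad: 0 closed (black lever points to lid -x, down towards the robot), 1.57 fully open at its stop (lever points to lid +y, outward). Starts at 0 to 0.2. It opens clockwise seen from above the lid, stays where it is left, needs about 0.025 N m
- tap_axis (a point): Point on the tap's turning axis (parallel to lid z) at mid height of the lever: in the lid's frame x 0, y 34, z 49 mm. The lever is 8 mm thick, 14 mm high (lid z 42 to 56 mm) and reaches 40 mm from the axis. The handle bar ends 24 mm to lid -y of this axis
- tap_tip (a point): Outer end of the tap's lever, 40 mm from the axis, at mid height
- spool: The thread spool standing in the pot's cup on the pot's axis, 25 mm in diameter, 34 mm tall, 30 g. Origin at the centre of its underside, z along its axis. Its top is 16 mm below the pot's rim plane
- cork_mat: Fixed round cork mat on the desk, 160 mm across, 4 mm thick. Origin at the centre of its underside
- carton: Fixed open cardboard carton, outside 130 (x) x 110 (y) x 45 mm high, walls and floor 4 mm. Origin at the centre of its underside, z up; two spools stand fixed in its +x half (centres at x 44 mm, y +-22 mm)
- carton_hinge (a point): Middle of the flap's hinge line: on the carton's +x (far) rim, 45 mm up; the line runs along carton y; axes as the carton
- carton_room (a point): Centre of the free part of the carton's floor, 25 mm to carton -x of the origin, at the height of the floor's top; axes as the carton
- flap (a joint): Angle of the carton's one flap, rad: 0 lies shut over the carton, 1.57 upright, 2.4 folded back to its stop. It is a 134 x 110 x 3 mm sheet whose free edge (with a 12 mm tuck edge turned down) is on the carton's -x side, towards the robot. It starts part open (0.45 to 0.8) and stays where it is left (0.025 N m friction)
- spare_spool: Bystander: another thread spool, 25 x 34 mm, standing on the desk. Origin at the centre of its underside
- pliers: Bystander: small pliers, 114 x 35 x 10 mm, lying on the desk. Origin at the centre of the underside
- wax_tin: Bystander: round tin, 46 x 17 mm, on the desk. Origin at the centre of its underside
- hook_box: Bystander: small clear box, 63 x 50 x 26 mm, on the desk. Origin at the centre of its underside

How it is judged:
On the way, in this order (a step that is already met when the one before it is completed fails the run):
1. the carton's flap is folded back past upright (over 1.75 rad) (value of joint flap above 1.75 rad), for 0.2 s.
2. the vent tap is open (over 1.3 rad) with the lid still on the pot (value of joint tap above 1.3 rad and distance between lid_seat and pot_rim below 0.008 m), for 0.2 s.
3. the lid lies flat, handle up, on the cork mat, let go (horizontal distance between lid and cork_mat below 0.04 m and angle between lid's own z axis and vertical below 0.1 rad and height (world z) of lid below 0.009 m and contact force between the fingers and lid below 0.1 N), for 0.2 s.
At the end, for the whole second after the job is handed in: The spool stands upright (within 0.15 rad) and at rest on the carton's floor, inside its walls; the flap is still folded back (over 1.7 rad); the lid lies flat (within 0.1 rad), handle up, on the cork mat with its centre within 40 mm of the mat's centre, its tap still open (over 1.2 rad) (value of joint flap above 1.7 rad and value of joint tap above 1.2 rad and horizontal distance between lid and cork_mat below 0.04 m and angle between lid's own z axis and vertical below 0.1 rad and height (world z) of each of lid, spool below 0.009 m and x of spool in the frame of carton between -0.062 and 0.062 m and y of spool in the frame of carton between -0.052 and 0.052 m and angle between spool's own z axis and vertical below 0.15 rad and linear speed of spool below 0.02 m/s); the robot touches nothing.
It fails at once if the lid is pulled from the pot (over 12 mm) before the tap is open (1.2 rad) (distance between lid_seat and pot_rim above 0.012 m and value of joint tap below 1.2 rad).
It fails at once if the other things on the desk (spare spool, pliers, tin, clear box) are moved by more than 30 mm (distance of any of spare_spool, pliers, wax_tin, hook_box from where it was at the start of the episode above 0.03 m).
It also fails if it takes over 67 s, if anything falls off the work surface, if the arm or the gripper's body presses on something with over 40 N, if the wrist force passes 120 N, or if a joint passes its speed limit or range.

## Working session

There is one attempt and no reset: what is moved stays moved. The work goes in short steps, Python scripts to look and compute and a tool call to move; the robot and the scene stay as the last step left them, time stands still between calls to the robot, and variables do not carry over. Pictures are saved under pics/ and viewed, at most 13 in all, crops included, and the job is handed in when it is done.

Besides the shell and the picture viewer there is one more tool, called after "Call:" by a JSON object that holds its "fn" and its "kwargs", one argument or row to a line. apply_moves: Moves the arm, as the interface text tells. Its arguments: {"type":"object","properties":{"series":{"type":"array","items":{"type":"object","properties":{"delta_pos":{"type":"array","items":{"type":"number"}},"turn":{"type":"array","items":{"type":"number"}},"hand":{"type":"number"}}}},"force":{"type":"number"}},"required":["series"]}

```bash
mkdir -p pics; ls
cat > h.py <<'E'
import numpy as np, cv2, sys
from scipy.spatial.transform import Rotation as R
from bench import bot, eyes, job, models
def cam(n): 
    p=eyes.read_camera(n); p['Rm']=cv2.Rodrigues(np.array(p['rvec'],float))[0]; p['t']=np.array(p['tvec'],float).ravel(); return p
def world(p,u,v,z):
    c=np.stack([(np.asarray(u)-p['cx'])/p['fx']*z,(np.asarray(v)-p['cy'])/p['fy']*z,np.asarray(z)],-1)
    return (c-p['t'])@p['Rm']
def cloud(p,m):
    v,u=np.nonzero(m&(p['z_map']>0)); return world(p,u,v,p['z_map'][v,u])
def ray_z(p,u,v,h):
    o=-p['Rm'].T@p['t']; d=world(p,u,v,1.0)-o; return o+d*(h-o[2])/d[2]
def proj(p,X):
    return cv2.projectPoints(np.atleast_2d(np.array(X,float)),np.array(p['rvec'],float),np.array(p['tvec'],float),np.array([[p['fx'],0,p['cx']],[0,p['fy'],p['cy']],[0,0,1.]]),None)[0].reshape(-1,2)
np.set_printoptions(precision=4,suppress=True)
E
cat > look.py <<'E'
from h import *
for n in ['scene','top']:
    p=cam(n); cv2.imwrite(f'pics/{n}0.png',p['frame'])
    print(n,'cam at',-p['Rm'].T@p['t'])
    for t in ['pot','lid','spool','cork_mat','carton','flap','spare_spool','pliers','wax_tin','hook_box','tap']:
        for d in models.cut_out(p,t)[:2]:
            c=cloud(p,d['pixels']); 
            if len(c): print(t,round(d['p'],2),d['location'],len(c),'med',np.median(c,0),'lo',np.percentile(c,2,axis=0),'hi',np.percentile(c,98,axis=0))
    for t in ['pot','pot_rim','lid','lid_handle','lid_seat','tap_axis','tap_tip','cork_mat','carton','carton_hinge','carton_room']:
        for d in models.tip_of(p,t)[:1]:
            u,v=d['location'];z=p['z_map'][int(v),int(u)]; print(t,round(d['p'],2),u,v,world(p,u,v,z) if z>0 else None)
print(bot.get_obs())
E
python3 look.py
```

```text
pics
scene cam at [-0.2204 -0.5606  0.9237]
pot 0.67 [258.1, 255.5] 1443 med [0.4671 0.2148 0.0097] lo [0.4258 0.1786 0.0019] hi [0.5691 0.2945 0.0818]
pot 0.65 [221.9, 218.8] 151 med [0.4442 0.2811 0.1226] lo [0.4213 0.2765 0.107 ] hi [0.4704 0.289  0.1363]
lid 0.95 [245.6, 224.1] 3012 med [0.4685 0.2409 0.1065] lo [0.4222 0.1841 0.0674] hi [0.5323 0.3116 0.1369]
cork_mat 0.91 [345.8, 285.5] 3108 med [0.547  0.0189 0.0043] lo [ 0.477  -0.0509  0.0002] hi [0.6223 0.0934 0.0081]
carton 0.81 [443.2, 351.7] 4706 med [ 0.4953 -0.2517  0.0304] lo [ 0.4411 -0.304   0.0007] hi [ 0.5723 -0.1949  0.1157]
flap 0.59 [446.6, 333.0] 1566 med [ 0.5029 -0.2499  0.0924] lo [ 0.4557 -0.3002  0.0485] hi [ 0.5722 -0.1943  0.1173]
spare_spool 0.66 [253.5, 296.1] 197 med [0.3876 0.1336 0.0245] lo [ 0.3798  0.1259 -0.001 ] hi [0.4017 0.1496 0.0374]
spare_spool 0.43 [449.9, 331.8] 1487 med [ 0.5019 -0.2498  0.0928] lo [ 0.4557 -0.2987  0.0521] hi [ 0.5689 -0.1958  0.1173]
pliers 0.72 [243.6, 224.1] 3060 med [0.4694 0.2419 0.1063] lo [0.4224 0.184  0.0632] hi [0.533  0.316  0.1369]
pliers 0.51 [186.4, 228.8
[... 2461 characters left out ...]
325.2 235.4 [0.5485 0.0224 0.0085]
carton 0.78 430.7 253.5 [ 0.5026 -0.2244  0.0889]
carton_hinge 0.85 435.1 222.1 [ 0.5899 -0.2563  0.0001]
carton_room 0.85 431.8 263.7 [ 0.4778 -0.2239  0.102 ]
{'time': 2.3, 'q': array([ 0.9957,  0.2907, -0.1534,  1.1267,  0.    ,  1.4315]), 'joint_velocities': array([ 0.0008, -0.001 ,  0.0013, -0.0003, -0.0011,  0.0011]), 'joint_torque': array([ -0.    , -53.7017,  33.164 ,   0.0017,  -0.0002,   0.    ]), 'position': array([0.2216, 0.4759, 0.2313]), 'orientation': array([-0.    ,  0.2162,  0.9764, -0.    ]), 'force': array([ 0.1865, -0.2899,  0.2408]), 'wrist_torque': array([-0.0042, -0.0037,  0.0351]), 'grip_force': 0.0, 'grip_width': 1.0026042011734697}
```

```bash
cat > fit.py <<'E'
from h import *
s=cv2.imread('pics/scene0.png'); cv2.imwrite('pics/s1.png',cv2.resize(s[190:400,150:510],None,fx=2.2,fy=2.2))
t=cv2.imread('pics/top0.png'); cv2.imwrite('pics/t1.png',cv2.resize(t[170:330,140:500],None,fx=2.2,fy=2.2))
p=cam('top'); q=cam('scene')
C=[]
for c,nm in ((p,'top'),(q,'scene')):
    d=models.cut_out(c,'lid')[0]; X=cloud(c,d['pixels'])
    # ransac plane
    rng=np.random.default_rng(0); best=None
    for _ in range(400):
        a=X[rng.choice(len(X),3,False)]; n=np.cross(a[1]-a[0],a[2]-a[0]); n/=np.linalg.norm(n)+1e-12; n*=np.sign(n[2]); 
        k=np.abs((X-a[0])@n)<.002
        if best is None or k.sum()>best.sum(): best=k
    Y=X[best]; m=Y.mean(0); n=np.linalg.svd(Y-m,full_matrices=False)[2][2]; n*=np.sign(n[2])
    print(nm,'lid plane n',n,'centroid',m,best.sum(),'tilt',np.degrees(np.arccos(n[2])),'dirxy',np.degrees(np.arctan2(n[1],n[0])))
    hgt=(X-m)@n; H=X[(hgt>.015)]
    print(' above pts',len(H),H.mean(0), 'hgt hist',np.percentile(hgt,[1,50,90,99]))
    np.save(f'lid_{nm}.npy',X)
    d=models.cut_out(c,'flap')[0]; X=cloud(c,d['pixels']); m=np.median(X,0)
    n=np.linalg.svd(X-X.mean(0),full_matrices=False)[2][2]; n*=np.sign(n[2]); print(' flap n',n,'angle',np.arccos(n[2]), 'dir',np.degrees(np.arctan2(n[1],n[0])))
    if nm=='top':
        r=cv2.minAreaRect(X[:,:2].astype(np.float32)); print(' flap rect',r, cv2.boxPoints(r))
    d=models.cut_out(c,'cork_mat')[0]; X=cloud(c,d['pixels']); print(' mat circle',cv2.minEnclosingCircle(X[:,:2].astype(np.float32)))
E
python3 fit.py
```

```text
top lid plane n [-0.4923 -0.0677  0.8678] centroid [0.4787 0.249  0.1068] 1360 tilt 29.799870141234837 dirxy -172.17147101352077
 above pts 238 [0.4589 0.2522 0.1288] hgt hist [-0.018   0.0001  0.0074  0.035 ]
 flap n [0.5322 0.0248 0.8463] angle 0.5618670516885742 dir 2.6706131023139656
 flap rect ((0.5183860659599304, -0.26309719681739807), (0.12624654173851013, 0.14395393431186676), 4.089151382446289) [[ 0.4503 -0.1958]
 [ 0.4606 -0.3394]
 [ 0.5865 -0.3304]
 [ 0.5762 -0.1868]]
 mat circle ((0.5497097969055176, 0.021006716415286064), 0.08219018578529358)
scene lid plane n [-0.4913 -0.0848  0.8668] centroid [0.4759 0.244  0.1051] 1482 tilt 29.907378546755027 dirxy -170.2048175885383
 above pts 299 [0.4537 0.2563 0.1266] hgt hist [-0.0224  0.0001  0.0131  0.0346]
 flap n [0.5285 0.0635 0.8465] angle 0.561347234726797 dir 6.850339059924115
 mat circle ((0.5532423853874207, 0.021999670192599297), 0.08647768199443817)
```

View pics/s1.png

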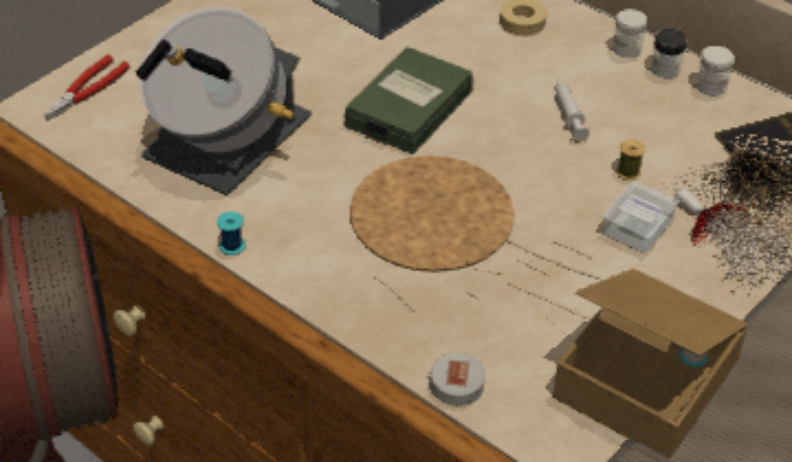

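View pics/t1.png

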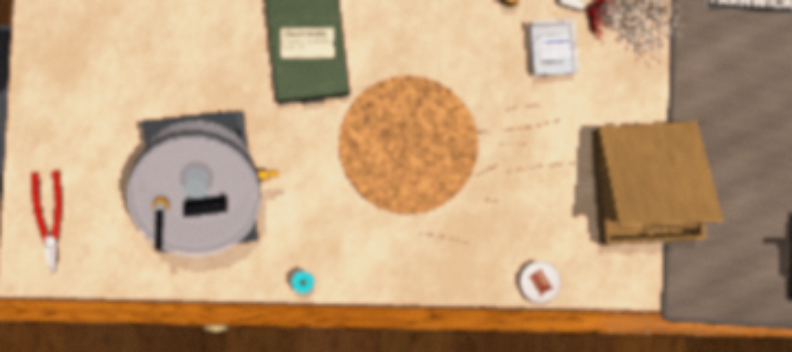

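The pictures agree with the networks. In the scene crop the lidded pot is at (215,80), with the black lever at (150,60) and the bar at (207,65). The mat is at (430,210) and the carton at (650,370), with its flap part open. The networks' "spool", second "pliers" and first scene "cork_mat" point are false hits. Next I'll fit the lid pose and plan the approach to the flap.

```bash
cat > to.py <<'E'
from h import *
def tool(tilt,az,ydir=None,roll=0):
    """tool z tilted 'tilt' deg from straight down toward azimuth az; tool y horizontal at az+90, then roll deg about tool z"""
    a=np.radians(az);t=np.radians(tilt)
    z=np.array([np.sin(t)*np.cos(a),np.sin(t)*np.sin(a),-np.cos(t)]); y=np.array([-np.sin(a),np.cos(a),0])
    return R.from_matrix(np.stack([np.cross(y,z),y,z],1))*R.from_euler('z',roll,degrees=True)
def go(x,Rt=None,step=.078,frm=None):
    o=bot.get_obs(); w=np.array(o['orientation']); Rc=R.from_quat(w[[1,2,3,0]]); p=np.array(o['position']) if frm is None else frm[0]
    if frm is not None: Rc=frm[1]
    d=np.array(x)-p; rv=np.zeros(3) if Rt is None else (Rt*Rc.inv()).as_rotvec()
    k=max(1,int(np.ceil(np.abs(d).max()/step)))
    print(f'{k} calls; delta each',np.round(d/k/.08,3),'turn each',np.round(rv/k/2/np.pi,4),'deg',np.degrees(np.linalg.norm(rv)).round(1),'rows>=',np.ceil(max(np.linalg.norm(d)/k/.0417,np.degrees(np.linalg.norm(rv))/k/7.16)))
    return np.array(x),(Rt if Rt is not None else Rc)
E
cat > lidfit.py <<'E'
from to import *
from scipy.optimize import least_squares
X=np.vstack([np.load('lid_top.npy'),np.load('lid_scene.npy')])
n0=np.array([-.492,-.076,.867]); m=np.array([.4775,.2465,.106])
hg=(X-m)@n0; P=X[np.abs(hg)<.0025]; H=X[hg>.028]
print('top pts',len(H))
# candidate parameters: psi, origin; bar and lever tops at lid z=56mm
def fr(psi,o):
    Rl=R.from_euler('z',psi)*R.from_euler('y',-np.pi/6); return Rl
def res(v):
    Rl=fr(v[0],None); L=Rl.inv().apply(H-v[1:4]); 
    th=v[4]; d=np.array([-np.cos(th),np.sin(th)])
    a=L[:,:2]-[0,-.013]; db=np.linalg.norm(np.maximum(np.abs(a)-[.006,.023],0),axis=1)
    b=L[:,:2]-[0,.034]; s=b@d; dl=np.linalg.norm(np.stack([np.maximum(np.abs(s-.020)-.020,0),np.maximum(np.abs(b@[d[1],-d[0]])-.004,0)]),axis=0)
    e=np.minimum(db,dl)
    Q=Rl.inv().apply(P-v[1:4]); pl=(Q[:,2]-.022)
    out=np.maximum(np.linalg.norm(Q[:,:2],axis=1)-.070,0)
    return np.r_[e*3,pl*.5,out*2]
best=None
for ps in np.radians([3,8,12]):
  for th in [0,.15]:
    o=m-.022*n0
    r=least_squares(res,[ps,*o,th],loss='soft_l1',f_scale=.003,diff_step=1e-4)
    if best is None or r.cost<best.cost: best=r
v=best.x; Rl=fr(v[0],None); print('psi deg',np.degrees(v[0]),'origin',v[1:4],'theta',v[4],best.cost)
np.save('lid_pose.npy',v)
for nm,l in [('handle',[0,-.013,.044]),('axis',[0,.034,.049]),('seat',[0,0,.014])]: print(nm,Rl.apply(l)+v[1:4])
L=Rl.inv().apply(H-v[1:4]); print('L range',np.percentile(L,[2,98],axis=0))
E
python3 lidfit.py
python3 - <<'E'
from to import *
go([.33,-.23,.20],tool(60,4))
E
```

```text
top pts 335
psi deg 8.306983604865549 origin [0.4879 0.2517 0.087 ] theta 0.1946028986534377 0.0009470527431014637
handle [0.468  0.2357 0.1251]
axis [0.4587 0.2818 0.1294]
seat [0.481  0.2507 0.0991]
L range [[-0.0375 -0.0337  0.0503]
 [ 0.0048  0.0429  0.0591]]
10 calls; delta each [ 0.135 -0.882 -0.039] turn each [-0.0031 -0.0166  0.0073] deg 66.0 rows>= 2.0
```

Call:
{"fn": "apply_moves", "kwargs": {
  "series": [
    {"delta_pos": [0.135,-0.88,-0.04],"turn": [-0.003,-0.0165,0.0073],"hand": -1},
    {"delta_pos": [0.135,-0.88,-0.04],"turn": [-0.003,-0.0165,0.0073],"hand": -1}
  ]
}}

```text
time: 2.87
position: [0.2315, 0.4039, 0.2266]
orientation: [0.055, 0.191, 0.98, 0.0]
force: [-0.0, -0.8, 0.2]
grip_width: 0.748
grip_force: 0.0
```

Call:
{"fn": "apply_moves", "kwargs": {
  "series": [
    {"delta_pos": [0.135,-0.88,-0.04],"turn": [-0.003,-0.0165,0.0073],"hand": -1},
    {"delta_pos": [0.135,-0.88,-0.04],"turn": [-0.003,-0.0165,0.0073],"hand": -1}
  ]
}}

```text
time: 3.03
position: [0.2415, 0.3316, 0.2236]
orientation: [0.107, 0.168, 0.98, 0.002]
force: [0.0, 0.2, 0.5]
grip_width: 0.451
grip_force: 0.0
```

Call:
{"fn": "apply_moves", "kwargs": {
  "series": [
    {"delta_pos": [0.135,-0.88,-0.04],"turn": [-0.003,-0.0165,0.0073],"hand": -1},
    {"delta_pos": [0.135,-0.88,-0.04],"turn": [-0.003,-0.0165,0.0073],"hand": -1}
  ]
}}

```text
time: 3.2
position: [0.2518, 0.2609, 0.2199]
orientation: [0.159, 0.144, 0.977, 0.004]
force: [0.6, 0.0, 1.1]
grip_width: 0.143
grip_force: 0.0
```

Call:
{"fn": "apply_moves", "kwargs": {
  "series": [
    {"delta_pos": [0.135,-0.88,-0.04],"turn": [-0.003,-0.0165,0.0073],"hand": -1},
    {"delta_pos": [0.135,-0.88,-0.04],"turn": [-0.003,-0.0165,0.0073],"hand": -1}
  ]
}}

```text
time: 3.37
position: [0.2617, 0.1905, 0.2158]
orientation: [0.21, 0.119, 0.97, 0.006]
force: [0.3, 0.4, -1.0]
grip_width: 0.002
grip_force: 0.0
```

Call:
{"fn": "apply_moves", "kwargs": {
  "series": [
    {"delta_pos": [0.135,-0.88,-0.04],"turn": [-0.003,-0.0165,0.0073],"hand": -1},
    {"delta_pos": [0.135,-0.88,-0.04],"turn": [-0.003,-0.0165,0.0073],"hand": -1}
  ]
}}

```text
time: 3.53
position: [0.2717, 0.1289, 0.2129]
orientation: [0.259, 0.095, 0.961, 0.008]
force: [-0.5, -0.6, -1.3]
grip_width: 0.0
grip_force: 0.0
```

Call:
{"fn": "apply_moves", "kwargs": {
  "series": [
    {"delta_pos": [0.135,-0.88,-0.04],"turn": [-0.003,-0.0165,0.0073],"hand": -1},
    {"delta_pos": [0.135,-0.88,-0.04],"turn": [-0.003,-0.0165,0.0073],"hand": -1}
  ]
}}

```text
time: 3.7
position: [0.2794, 0.091, 0.2129]
orientation: [0.291, 0.08, 0.953, 0.015]
force: [-0.6, -0.7, 0.0]
grip_width: 0.002
grip_force: 0.0
```

Call:
{"fn": "apply_moves", "kwargs": {
  "series": [
    {"delta_pos": [0.135,-0.88,-0.04],"turn": [-0.003,-0.0165,0.0073],"hand": -1},
    {"delta_pos": [0.135,-0.88,-0.04],"turn": [-0.003,-0.0165,0.0073],"hand": -1}
  ]
}}

```text
time: 3.87
position: [0.2798, 0.069, 0.2099]
orientation: [0.3, 0.072, 0.951, 0.023]
force: [-0.9, -0.5, 0.0]
grip_width: -0.0
grip_force: 0.0
```

Call:
{"fn": "apply_moves", "kwargs": {
  "series": [
    {"delta_pos": [0.135,-0.88,-0.04],"turn": [-0.003,-0.0165,0.0073],"hand": -1},
    {"delta_pos": [0.135,-0.88,-0.04],"turn": [-0.003,-0.0165,0.0073],"hand": -1}
  ]
}}

```text
time: 4.03
position: [0.2758, 0.0523, 0.201]
orientation: [0.294, 0.061, 0.953, 0.027]
force: [-0.2, -1.1, 0.1]
grip_width: 0.0
grip_force: 0.0
```

Call:
{"fn": "apply_moves", "kwargs": {
  "series": [
    {"delta_pos": [0.135,-0.88,-0.04],"turn": [-0.003,-0.0165,0.0073],"hand": -1},
    {"delta_pos": [0.135,-0.88,-0.04],"turn": [-0.003,-0.0165,0.0073],"hand": -1}
  ]
}}

```text
time: 4.2
position: [0.2593, 0.0373, 0.1847]
orientation: [0.269, 0.045, 0.962, 0.026]
force: [-0.2, -0.5, -0.5]
grip_width: 0.0
grip_force: 0.0
```

Call:
{"fn": "apply_moves", "kwargs": {
  "series": [
    {"delta_pos": [0.135,-0.88,-0.04],"turn": [-0.003,-0.0165,0.0073],"hand": -1},
    {"delta_pos": [0.135,-0.88,-0.04],"turn": [-0.003,-0.0165,0.0073],"hand": -1},
    {"delta_pos": [0.135,-0.88,-0.04],"turn": [-0.003,-0.0165,0.0073],"hand": -1}
  ]
}}

```text
time: 4.45
position: [0.2382, 0.0191, 0.1639]
orientation: [0.241, 0.027, 0.97, 0.029]
force: [-0.3, -0.9, -0.4]
grip_width: 0.004
grip_force: 0.0
```

Run:
```python
from to import *
print(bot.get_obs()['q'])
f=go([.37,-.245,.078],tool(60,4))
f=go([.43,-.245,.078],tool(60,4),frm=f)
f=go([.475,-.245,.078],tool(60,4),frm=f)
# flap surface at contact: r from hinge and height of under side
```

```text
[-0.9492 -0.7972 -1.1818  0.9228  0.4193 -0.8379]
4 calls; delta each [ 0.412 -0.825 -0.268] turn each [-0.0023 -0.0224  0.0034] deg 32.7 rows>= 2.0
1 calls; delta each [0.75 0.   0.  ] turn each [0. 0. 0.] deg 0.0 rows>= 2.0
1 calls; delta each [0.562 0.    0.   ] turn each [0. 0. 0.] deg 0.0 rows>= 2.0
```

The arm can't hold a 60° tilt this close to the base, so I'll move outward at a milder tilt first.

Run:
```python
from to import *
f=go([.40,-.20,.19],tool(30,-10))
f=go([.415,-.245,.12],tool(45,0),frm=f)
f=go([.42,-.245,.085],tool(58,2),frm=f)
```

```text
3 calls; delta each [ 0.674 -0.913  0.109] turn each [-0.0039 -0.0016 -0.0073] deg 9.1 rows>= 3.0
1 calls; delta each [ 0.187 -0.562 -0.875] turn each [-0.0036 -0.0416  0.0276] deg 18.0 rows>= 3.0
1 calls; delta each [ 0.063  0.    -0.437] turn each [ 0.0006 -0.0361  0.0055] deg 13.2 rows>= 2.0
```

Call:
{"fn": "apply_moves", "kwargs": {
  "series": [
    {"delta_pos": [0.674,-0.91,0.11],"turn": [-0.004,-0.0016,-0.0073],"hand": -1},
    {"delta_pos": [0.674,-0.91,0.11],"turn": [-0.004,-0.0016,-0.0073],"hand": -1},
    {"delta_pos": [0.674,-0.91,0.11],"turn": [-0.004,-0.0016,-0.0073],"hand": -1}
  ]
}}

```text
time: 4.7
position: [0.2952, -0.0596, 0.1742]
orientation: [0.248, 0.049, 0.967, 0.01]
force: [-0.5, 0.3, 1.6]
grip_width: 0.002
grip_force: 0.0
```

Call:
{"fn": "apply_moves", "kwargs": {
  "series": [
    {"delta_pos": [0.674,-0.91,0.11],"turn": [-0.004,-0.0016,-0.0073],"hand": -1},
    {"delta_pos": [0.674,-0.91,0.11],"turn": [-0.004,-0.0016,-0.0073],"hand": -1},
    {"delta_pos": [0.674,-0.91,0.11],"turn": [-0.004,-0.0016,-0.0073],"hand": -1}
  ]
}}

```text
time: 4.95
position: [0.3498, -0.1312, 0.1829]
orientation: [0.254, 0.065, 0.965, -0.007]
force: [0.6, 0.1, 1.4]
grip_width: -0.001
grip_force: 0.0
```

Call:
{"fn": "apply_moves", "kwargs": {
  "series": [
    {"delta_pos": [0.674,-0.91,0.11],"turn": [-0.004,-0.0016,-0.0073],"hand": -1},
    {"delta_pos": [0.674,-0.91,0.11],"turn": [-0.004,-0.0016,-0.0073],"hand": -1},
    {"delta_pos": [0.674,-0.91,0.11],"turn": [-0.004,-0.0016,-0.0073],"hand": -1}
  ]
}}

```text
time: 5.2
position: [0.4039, -0.204, 0.1921]
orientation: [0.26, 0.084, 0.962, -0.025]
force: [0.4, 0.5, 2.1]
grip_width: -0.0
grip_force: 0.0
```

Call:
{"fn": "apply_moves", "kwargs": {
  "series": [
    {"delta_pos": [0.19,-0.56,-0.875],"turn": [-0.0036,-0.042,0.0276],"hand": -1},
    {"delta_pos": [0.19,-0.56,-0.875],"turn": [-0.0036,-0.042,0.0276],"hand": -1},
    {"delta_pos": [0.19,-0.56,-0.875],"turn": [-0.0036,-0.042,0.0276],"hand": -1},
    {"delta_pos": [0.19,-0.56,-0.875],"turn": [-0.0036,-0.042,0.0276],"hand": -1}
  ]
}}

```text
time: 5.53
position: [0.4136, -0.2441, 0.1169]
orientation: [0.385, 0.002, 0.923, 0.002]
force: [0.1, 0.5, -0.4]
grip_width: 0.001
grip_force: 0.0
```

Call:
{"fn": "apply_moves", "kwargs": {
  "series": [
    {"delta_pos": [0.06,0,-0.44],"turn": [0.0006,-0.036,0.0055],"hand": -1},
    {"delta_pos": [0.06,0,-0.44],"turn": [0.0006,-0.036,0.0055],"hand": -1},
    {"delta_pos": [0.06,0,-0.44],"turn": [0.0006,-0.036,0.0055],"hand": -1},
    {"delta_pos": [0.06,0,-0.44],"turn": [0.0006,-0.036,0.0055],"hand": -1}
  ]
}}

```text
time: 5.87
position: [0.4196, -0.2434, 0.0837]
orientation: [0.485, -0.013, 0.874, 0.01]
force: [0.4, 1.3, 0.7]
grip_width: -0.0
grip_force: 0.0
```

Run:
```python
from to import *
o=bot.get_obs();print(o['q'],o['position'])
q=np.array(o['orientation']);print('tool z',R.from_quat(q[[1,2,3,0]]).as_matrix()[:,2])
f=go([.42,-.245,.085],tool(58,2))
p=cam('scene');cv2.imwrite('pics/s2.png',cv2.resize(p['frame'][230:430,280:540],None,fx=3,fy=3))
```

```text
[-1.304   0.4509 -1.2269 -0.4608  0.9721 -1.1448] [ 0.4196 -0.2434  0.0837]
tool z [ 0.8483  0.0295 -0.5287]
1 calls; delta each [ 0.006 -0.021  0.017] turn each [-0.0008  0.0002  0.0005] deg 0.3 rows>= 1.0
```

View pics/s2.png

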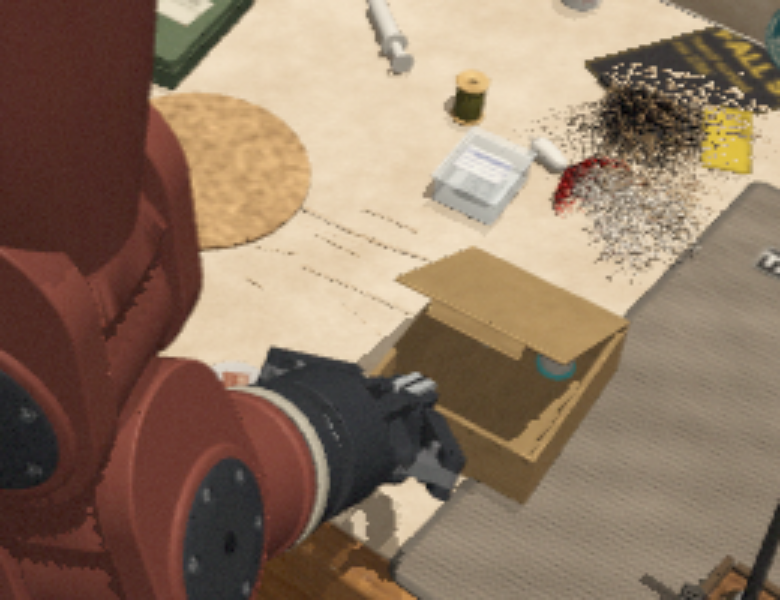

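The gripper, at about (420,430), is in front of the carton's near rim and below the flap's free edge at (480,300). I'll push under the flap and swing it over.

Call:
{"fn": "apply_moves", "kwargs": {
  "series": [
    {"delta_pos": [0.1,0,-0.17],"hand": -1},
    {"delta_pos": [0.4,0,-0.17],"hand": -1},
    {"delta_pos": [0.69,0,-0.17],"hand": -1},
    {"delta_pos": [0.69,0,-0.17],"hand": -1}
  ]
}}

```text
validation failed for argument at $.se...
```

Call:
{"fn": "apply_moves", "kwargs": {
  "series": [
    {"delta_pos": [0.08,0,0.12],"hand": -1},
    {"delta_pos": [0.16,0,0.25],"hand": -1},
    {"delta_pos": [0.3,0,0.4],"hand": -1},
    {"delta_pos": [0.45,0,0.54],"hand": -1},
    {"delta_pos": [0.57,0,0.62],"hand": -1},
    {"delta_pos": [0.69,0,0.69],"hand": -1},
    {"delta_pos": [0.84,0,0.76],"hand": -1},
    {"delta_pos": [0.84,0,0.76],"hand": -1}
  ]
}}

```text
validation failed for argument at $.se...
```

Call:
{"fn": "apply_moves", "kwargs": {
  "series": [
    {"delta_pos": [0.11,0,0.03],"hand": -1},
    {"delta_pos": [0.22,0,0.05],"hand": -1},
    {"delta_pos": [0.34,0,0.06],"hand": -1},
    {"delta_pos": [0.45,0,0.06],"hand": -1},
    {"delta_pos": [0.6,0,0.03],"hand": -1},
    {"delta_pos": [0.78,0,-0.01],"hand": -1},
    {"delta_pos": [0.97,0,-0.06],"hand": -1},
    {"delta_pos": [0.97,0,-0.06],"hand": -1},
    {"delta_pos": [0.97,0,-0.06],"hand": -1}
  ]
}}

```text
validation failed for argument at $.se...
```

```bash
cat > flapa.py <<'E'
from to import *
print(bot.get_obs()['q'])
for c in ('scene','top'):
    p=cam(c)
    for d in models.cut_out(p,'flap')[:1]:
        X=cloud(p,d['pixels']); X=X[X[:,2]>.05]; m=np.median(X,0)
        if len(X)<30: continue
        n=np.linalg.svd(X-X.mean(0),full_matrices=False)[2][2]; n*=np.sign(n[0]); print(c,d['p'],len(X),'n',n,'angle',np.arctan2(n[0],n[2]),'med',m,'lo/hi',np.percentile(X,[3,97],axis=0))
    if c=='scene': cv2.imwrite(f'pics/fl{int(bot.get_obs()["time"]*100)}.png',p['frame'])
E
python3 flapa.py
```

```text
[-1.302   0.4466 -1.2255 -0.4567  0.969  -1.1432]
scene 0.83 1517 n [0.4926 0.0375 0.8694] angle 0.5155012007713256 med [ 0.5005 -0.2487  0.0937] lo/hi [[ 0.4561 -0.2982  0.0533]
 [ 0.5669 -0.1963  0.1169]]
top 0.94 2069 n [0.5101 0.0361 0.8594] angle 0.5356312211394343 med [ 0.5108 -0.2466  0.0865] lo/hi [[ 0.4595 -0.2975  0.0527]
 [ 0.5664 -0.1956  0.1162]]
```

Each row needs a "turn" entry.

Call:
{"fn": "apply_moves", "kwargs": {
  "series": [
    {"delta_pos": [0.1,0,-0.17],"turn": [0,0,0],"hand": -1},
    {"delta_pos": [0.4,0,-0.17],"turn": [0,0,0],"hand": -1},
    {"delta_pos": [0.69,0,-0.17],"turn": [0,0,0],"hand": -1},
    {"delta_pos": [0.69,0,-0.17],"turn": [0,0,0],"hand": -1}
  ]
}}

```text
time: 6.45
position: [0.4788, -0.2443, 0.0734]
orientation: [0.487, -0.017, 0.873, 0.007]
force: [-0.7, 0.5, 0.3]
grip_width: 0.002
grip_force: 0.0
```

Call:
{"fn": "apply_moves", "kwargs": {
  "series": [
    {"delta_pos": [0.08,0,0.12],"turn": [0,0,0],"hand": -1},
    {"delta_pos": [0.16,0,0.25],"turn": [0,0,0],"hand": -1},
    {"delta_pos": [0.3,0,0.4],"turn": [0,0,0],"hand": -1},
    {"delta_pos": [0.45,0,0.54],"turn": [0,0,0],"hand": -1},
    {"delta_pos": [0.57,0,0.62],"turn": [0,0,0],"hand": -1},
    {"delta_pos": [0.69,0,0.69],"turn": [0,0,0],"hand": -1},
    {"delta_pos": [0.84,0,0.76],"turn": [0,0,0],"hand": -1},
    {"delta_pos": [0.84,0,0.76],"turn": [0,0,0],"hand": -1}
  ]
}}

```text
time: 7.12
position: [0.5447, -0.2442, 0.1355]
orientation: [0.487, -0.017, 0.873, 0.006]
force: [-0.5, -0.2, -0.1]
grip_width: 0.005
grip_force: 0.0
```

Call:
{"fn": "apply_moves", "kwargs": {
  "series": [
    {"delta_pos": [0.11,0,0.03],"turn": [0,0,0],"hand": -1},
    {"delta_pos": [0.22,0,0.05],"turn": [0,0,0],"hand": -1},
    {"delta_pos": [0.34,0,0.06],"turn": [0,0,0],"hand": -1},
    {"delta_pos": [0.45,0,0.06],"turn": [0,0,0],"hand": -1},
    {"delta_pos": [0.6,0,0.03],"turn": [0,0,0],"hand": -1},
    {"delta_pos": [0.78,0,-0.01],"turn": [0,0,0],"hand": -1},
    {"delta_pos": [0.97,0,-0.06],"turn": [0,0,0],"hand": -1},
    {"delta_pos": [0.97,0,-0.06],"turn": [0,0,0],"hand": -1},
    {"delta_pos": [0.97,0,-0.06],"turn": [0,0,0],"hand": -1}
  ]
}}

```text
time: 7.87
position: [0.6208, -0.2432, 0.1268]
orientation: [0.486, -0.016, 0.874, 0.008]
force: [-0.2, 0.7, -0.7]
grip_width: -0.001
grip_force: 0.0
```

```bash
python3 flapa.py
```

```text
[-0.8023  0.4616 -0.9842 -0.6967  0.6826 -0.5307]
scene 0.68 2156 n [ 0.8785 -0.0525 -0.4748] angle 2.06622967479191 med [ 0.6242 -0.2604  0.1266] lo/hi [[ 0.5768 -0.2928  0.0524]
 [ 0.6438 -0.1911  0.1637]]
top 0.73 1141 n [ 0.8615  0.0684 -0.5031] angle 2.099297383673896 med [ 0.622  -0.2247  0.1255] lo/hi [[ 0.5788 -0.2902  0.0599]
 [ 0.6437 -0.1881  0.1634]]
```

Flap is at about 2.08 rad. On to the tap.

```bash
cat > plan.py <<'E'
from to import *
v=np.load('lid_pose.npy'); Rl=R.from_euler('z',v[0])*R.from_euler('y',-np.pi/6); o=v[1:4]
az=np.degrees(v[0]); TL=tool(30,az,roll=-90)
def lp(x,y,z): return o+Rl.apply(np.array([x,y,z])/1000)
def tapc(th,gap=0,r=26):
    d=np.array([-np.cos(th),np.sin(th)]);n=np.array([np.sin(th),np.cos(th)])
    c=np.array([0,34])+r*d-n*(14.5*np.sin(th)+11*np.cos(th)+4+gap); return c
E
python3 - <<'E'
from plan import *
f=go([.54,-.24,.21])
f=go(lp(*tapc(0.0,3),110),TL,frm=f)
f=go(lp(*tapc(0.0,3),34),TL,frm=f)
a=f[0]
for th in [.2,.5,.8,1.1,1.3,1.5]:
    print(th,np.round((lp(*tapc(th,0),34)-a)/.08,3))
print(tapc(0,3),tapc(1.5))
E
```

```text
2 calls; delta each [-0.499  0.024  0.516] turn each [0. 0. 0.] deg 0.0 rows>= 2.0
7 calls; delta each [-0.234  0.886 -0.073] turn each [-0.026   0.0066  0.0281] deg 97.9 rows>= 2.0
1 calls; delta each [ 0.47   0.069 -0.823] turn each [0. 0. 0.] deg 0.0 rows>= 2.0
0.2 [-0.043  0.068 -0.019]
0.5 [-0.094  0.143 -0.042]
0.8 [-0.124  0.251 -0.05 ]
1.1 [-0.113  0.378 -0.033]
1.3 [-0.08   0.462 -0.007]
1.5 [-0.024  0.534  0.031]
[-26.  16.] [-21.0328  58.5738]
```

Call:
{"fn": "apply_moves", "kwargs": {
  "series": [
    {"delta_pos": [-0.5,0,0.5],"turn": [0,0,0],"hand": -1},
    {"delta_pos": [-0.5,0,0.5],"turn": [0,0,0],"hand": -1}
  ]
}}

```text
time: 8.23
position: [0.5781, -0.2427, 0.1664]
orientation: [0.485, -0.014, 0.875, 0.01]
force: [1.1, -1.5, -0.1]
grip_width: -0.0
grip_force: 0.0
```

Call:
{"fn": "apply_moves", "kwargs": {
  "series": [
    {"delta_pos": [-0.5,0.04,0.52],"turn": [0,0,0],"hand": -1},
    {"delta_pos": [-0.5,0.04,0.52],"turn": [0,0,0],"hand": -1}
  ]
}}

```text
time: 8.4
position: [0.5383, -0.2401, 0.2106]
orientation: [0.486, -0.015, 0.874, 0.008]
force: [-0.2, -0.6, 0.0]
grip_width: 0.001
grip_force: 0.0
```

Call:
{"fn": "apply_moves", "kwargs": {
  "series": [
    {"delta_pos": [-0.23,0.88,-0.07],"turn": [-0.026,0.0066,0.028],"hand": -1},
    {"delta_pos": [-0.23,0.88,-0.07],"turn": [-0.026,0.0066,0.028],"hand": -1},
    {"delta_pos": [-0.23,0.88,-0.07],"turn": [-0.026,0.0066,0.028],"hand": -1}
  ]
}}

```text
time: 8.65
position: [0.5195, -0.1662, 0.2031]
orientation: [0.461, -0.134, 0.877, -0.02]
force: [0.2, -0.2, -0.8]
grip_width: -0.0
grip_force: 0.0
```

Call:
{"fn": "apply_moves", "kwargs": {
  "series": [
    {"delta_pos": [-0.23,0.88,-0.07],"turn": [-0.026,0.0066,0.028],"hand": -1},
    {"delta_pos": [-0.23,0.88,-0.07],"turn": [-0.026,0.0066,0.028],"hand": -1},
    {"delta_pos": [-0.23,0.88,-0.07],"turn": [-0.026,0.0066,0.028],"hand": -1}
  ]
}}

```text
time: 8.9
position: [0.5012, -0.0957, 0.1971]
orientation: [0.431, -0.248, 0.866, -0.048]
force: [-0.2, -0.1, -0.3]
grip_width: 0.002
grip_force: 0.0
```

Call:
{"fn": "apply_moves", "kwargs": {
  "series": [
    {"delta_pos": [-0.23,0.88,-0.07],"turn": [-0.026,0.0066,0.028],"hand": -1},
    {"delta_pos": [-0.23,0.88,-0.07],"turn": [-0.026,0.0066,0.028],"hand": -1},
    {"delta_pos": [-0.23,0.88,-0.07],"turn": [-0.026,0.0066,0.028],"hand": -1}
  ]
}}

```text
time: 9.15
position: [0.483, -0.0254, 0.1918]
orientation: [0.394, -0.359, 0.843, -0.075]
force: [-0.4, -0.6, -1.4]
grip_width: 0.001
grip_force: 0.0
```

Call:
{"fn": "apply_moves", "kwargs": {
  "series": [
    {"delta_pos": [-0.23,0.88,-0.07],"turn": [-0.026,0.0066,0.028],"hand": -1},
    {"delta_pos": [-0.23,0.88,-0.07],"turn": [-0.026,0.0066,0.028],"hand": -1},
    {"delta_pos": [-0.23,0.88,-0.07],"turn": [-0.026,0.0066,0.028],"hand": -1}
  ]
}}

```text
time: 9.4
position: [0.465, 0.0456, 0.1868]
orientation: [0.352, -0.465, 0.806, -0.101]
force: [0.5, 0.3, -0.1]
grip_width: 0.004
grip_force: 0.0
```

Call:
{"fn": "apply_moves", "kwargs": {
  "series": [
    {"delta_pos": [-0.23,0.88,-0.07],"turn": [-0.026,0.0066,0.028],"hand": -1},
    {"delta_pos": [-0.23,0.88,-0.07],"turn": [-0.026,0.0066,0.028],"hand": -1},
    {"delta_pos": [-0.23,0.88,-0.07],"turn": [-0.026,0.0066,0.028],"hand": -1}
  ]
}}

```text
time: 9.65
position: [0.4475, 0.1134, 0.1814]
orientation: [0.304, -0.561, 0.76, -0.127]
force: [-0.3, -0.0, -0.6]
grip_width: 0.003
grip_force: 0.0
```

Call:
{"fn": "apply_moves", "kwargs": {
  "series": [
    {"delta_pos": [-0.23,0.88,-0.07],"turn": [-0.026,0.0066,0.028],"hand": -1},
    {"delta_pos": [-0.23,0.88,-0.07],"turn": [-0.026,0.0066,0.028],"hand": -1},
    {"delta_pos": [-0.23,0.88,-0.07],"turn": [-0.026,0.0066,0.028],"hand": -1}
  ]
}}

```text
time: 9.9
position: [0.4296, 0.1844, 0.1761]
orientation: [0.252, -0.651, 0.7, -0.149]
force: [-0.3, 0.3, -0.2]
grip_width: -0.002
grip_force: 0.0
```

Run:
```python
from plan import *
print(bot.get_obs()['q'])
f=go(lp(*tapc(0.0,3),110),TL)
f=go(lp(*tapc(0.0,3),34),TL)
```

```text
[ 0.2715 -0.152  -1.0298  0.099  -0.0322 -1.2357]
1 calls; delta each [-0.259  0.899 -0.086] turn each [-0.0259  0.0067  0.0278] deg 13.9 rows>= 2.0
1 calls; delta each [ 0.211  0.968 -0.909] turn each [-0.0259  0.0067  0.0278] deg 13.9 rows>= 3.0
```

Call:
{"fn": "apply_moves", "kwargs": {
  "series": [
    {"delta_pos": [-0.26,0.9,-0.09],"turn": [-0.026,0.0067,0.028],"hand": -1},
    {"delta_pos": [-0.26,0.9,-0.09],"turn": [-0.026,0.0067,0.028],"hand": -1},
    {"delta_pos": [-0.26,0.9,-0.09],"turn": [-0.026,0.0067,0.028],"hand": -1},
    {"delta_pos": [-0.26,0.9,-0.09],"turn": [-0.026,0.0067,0.028],"hand": -1}
  ]
}}

```text
time: 10.23
position: [0.4088, 0.2565, 0.1685]
orientation: [-0.196, 0.731, -0.631, 0.169]
force: [0.7, 0.4, -0.9]
grip_width: -0.004
grip_force: 0.0
```

Call:
{"fn": "apply_moves", "kwargs": {
  "series": [
    {"delta_pos": [0.16,0.02,-0.27],"turn": [0,0,0],"hand": -1},
    {"delta_pos": [0.31,0.05,-0.54],"turn": [0,0,0],"hand": -1},
    {"delta_pos": [0.42,0.06,-0.73],"turn": [0,0,0],"hand": -1},
    {"delta_pos": [0.47,0.07,-0.82],"turn": [0,0,0],"hand": -1},
    {"delta_pos": [0.47,0.07,-0.82],"turn": [0,0,0],"hand": -1}
  ]
}}

```text
time: 10.65
position: [0.4468, 0.2571, 0.1012]
orientation: [-0.194, 0.728, -0.635, 0.169]
force: [-1.3, -0.3, 0.1]
grip_width: 0.001
grip_force: 0.0
```

Run:
```python
from plan import *
s=bot.get_obs();print(s['force'], 'tcp in lid mm',Rl.inv().apply(s['position']-o)*1000, tapc(0,3))
a=s['position']
for th in [.2,.5,.8,1.1,1.3,1.5,1.6]:
    print(th,np.round((lp(*tapc(th,0),34)-a)/.08,3))
```

```text
[-1.3269 -0.2921  0.1431] tcp in lid mm [-27.4257  11.301   32.2519] [-26.  16.]
0.2 [-0.047  0.127  0.009]
0.5 [-0.098  0.201 -0.014]
0.8 [-0.128  0.31  -0.022]
1.1 [-0.117  0.437 -0.005]
1.3 [-0.084  0.52   0.021]
1.5 [-0.028  0.593  0.059]
1.6 [0.008 0.623 0.082]
```

Call:
{"fn": "apply_moves", "kwargs": {
  "series": [
    {"delta_pos": [-0.05,0.1,0.01],"turn": [0,0,0],"hand": -1},
    {"delta_pos": [-0.1,0.2,-0.01],"turn": [0,0,0],"hand": -1},
    {"delta_pos": [-0.12,0.26,-0.02],"turn": [0,0,0],"hand": -1},
    {"delta_pos": [-0.13,0.31,-0.02],"turn": [0,0,0],"hand": -1},
    {"delta_pos": [-0.12,0.38,-0.01],"turn": [0,0,0],"hand": -1},
    {"delta_pos": [-0.11,0.44,0],"turn": [0,0,0],"hand": -1},
    {"delta_pos": [-0.08,0.52,0.02],"turn": [0,0,0],"hand": -1},
    {"delta_pos": [-0.03,0.59,0.06],"turn": [0,0,0],"hand": -1},
    {"delta_pos": [-0.02,0.6,0.06],"turn": [0,0,0],"hand": -1},
    {"delta_pos": [-0.02,0.6,0.06],"turn": [0,0,0],"hand": -1}
  ]
}}

```text
time: 11.48
position: [0.4457, 0.3081, 0.1081]
orientation: [-0.196, 0.73, -0.633, 0.17]
force: [-0.1, 0.2, 0.2]
grip_width: -0.0
grip_force: 0.0
```

Run:
```python
from plan import *
s=bot.get_obs();print(s['force'], 'tcp in lid mm',Rl.inv().apply(s['position']-o)*1000, tapc(1.5,0))
p=cam('scene');cv2.imwrite('pics/tap1.png',cv2.resize(p['frame'][150:290,160:340],None,fx=4,fy=4))
for t in ['tap_axis','tap_tip','lid_handle','lid_seat']:
    for d in models.tip_of(p,t)[:1]: print(t,d['p'],d['location'])
print(proj(p,[lp(0,34,49),lp(0,74,49),lp(-40,34,49),lp(0,-13,44)]))
```

```text
[-0.1413  0.2091  0.2292] tcp in lid mm [-18.4747  61.8666  35.0901] [-21.0328  58.5738]
tap_axis 0.48 [227.6, 210.5]
tap_tip 0.5 [215.0, 202.1]
lid_handle 0.66 [240.9, 219.6]
lid_seat 0.67 [252.8, 255.6]
[[225.7294 210.4921]
 [211.1825 204.5753]
 [216.3581 226.3836]
 [244.1744 218.6561]]
```

View pics/tap1.png

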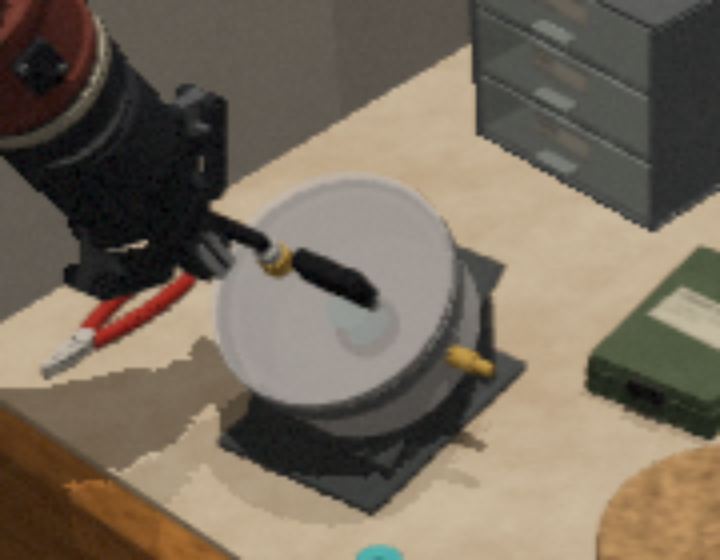

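The lever, from (215,212) to (275,260), now lines up with the bar at (338,275), so the tap is open and the lid still seated. Next I back off and go to the handle.

Run:
```python
from plan import *
s=bot.get_obs(); l=Rl.inv().apply(s['position']-o)*1000
f=go(lp(l[0],l[1],105),TL)
f=go(lp(0,-13,100),TL,frm=f)
f=go(lp(0,-13,28),TL,frm=f)
```

```text
1 calls; delta each [-0.432 -0.063  0.757] turn each [-0.      0.      0.0006] deg 0.2 rows>= 2.0
1 calls; delta each [ 0.372 -0.88   0.067] turn each [0. 0. 0.] deg 0.0 rows>= 2.0
1 calls; delta each [ 0.445  0.065 -0.779] turn each [0. 0. 0.] deg 0.0 rows>= 2.0
```

Call:
{"fn": "apply_moves", "kwargs": {
  "series": [
    {"delta_pos": [-0.22,-0.03,0.38],"turn": [0,0,0],"hand": -1},
    {"delta_pos": [-0.43,-0.06,0.76],"turn": [0,0,0],"hand": -1},
    {"delta_pos": [-0.43,-0.06,0.76],"turn": [0,0,0],"hand": -1}
  ]
}}

```text
time: 11.98
position: [0.4105, 0.3032, 0.1728]
orientation: [-0.198, 0.729, -0.633, 0.17]
force: [1.9, 1.2, 0.3]
grip_width: -0.002
grip_force: 0.0
```

Call:
{"fn": "apply_moves", "kwargs": {
  "series": [
    {"delta_pos": [0.37,-0.88,0.07],"turn": [0,0,0.0006],"hand": 0.3},
    {"delta_pos": [0.37,-0.88,0.07],"turn": [0,0,0.0006],"hand": 0.3},
    {"delta_pos": [0.37,-0.88,0.07],"turn": [0,0,0.0006],"hand": 0.3},
    {"delta_pos": [0.37,-0.88,0.07],"turn": [0,0,0.0006],"hand": 0.3}
  ]
}}

```text
time: 12.32
position: [0.4411, 0.2303, 0.1744]
orientation: [-0.196, 0.729, -0.633, 0.17]
force: [-0.2, -0.5, 0.3]
grip_width: 0.562
grip_force: 0.0
```

Run:
```python
from plan import *
s=bot.get_obs(); print(Rl.inv().apply(s['position']-o)*1000, s['grip_width'])
f=go(lp(0,-13,28),TL)
p=cam('top'); d=models.cut_out(p,'lid')[0]; X=cloud(p,d['pixels']); L=Rl.inv().apply(X-o)*1000; H=L[(L[:,2]>48)&(L[:,2]<62)]; print(len(H),np.percentile(H,[2,50,98],axis=0))
for t in ['lid_handle','tap_tip']:
    for d in models.tip_of(p,t)[:1]: print(t,d['p'],d['location'],proj(p,[lp(0,-13,44),lp(0,74,49)]).tolist())
p=cam('wrist');cv2.imwrite('pics/w1.png',p['frame'])
```

```text
[  0.9468 -14.4602 100.4146] 0.5624627846450613
1 calls; delta each [ 0.435  0.082 -0.79 ] turn each [-0.0001  0.0002  0.0006] deg 0.2 rows>= 2.0
121 [[ -6.3477 -33.0028  48.6965]
 [  0.5433  43.3696  54.7499]
 [  4.692   71.6904  59.7808]]
lid_handle 0.75 [230.9, 259.1] [[233.03402105418624, 262.89697300949763], [194.52338434388054, 268.58764289758176]]
tap_tip 0.58 [194.2, 272.2] [[233.03402105418624, 262.89697300949763], [194.52338434388054, 268.58764289758176]]
```

View pics/w1.png

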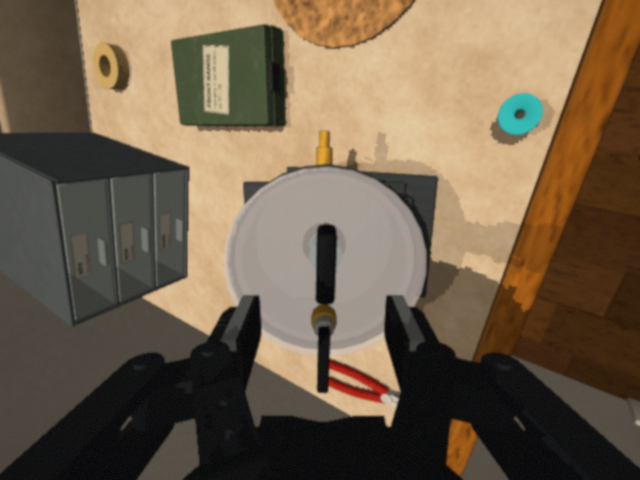

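The wrist view shows the bar at (325,262), midway between the fingers at (240,…) and (405,…), and the lever straight out. I'll descend, grip with 60 N and lift along lid z.

Call:
{"fn": "apply_moves", "kwargs": {
  "series": [
    {"delta_pos": [0.15,0.03,-0.26],"turn": [0,0,0.0005],"hand": 0.3},
    {"delta_pos": [0.29,0.05,-0.52],"turn": [0,0,0.0005],"hand": 0.3},
    {"delta_pos": [0.39,0.08,-0.7],"turn": [0,0,0.0005],"hand": 0.3},
    {"delta_pos": [0.435,0.08,-0.78],"turn": [0,0,0.0005],"hand": 0.3},
    {"delta_pos": [0.435,0.08,-0.78],"turn": [0,0,0.0005],"hand": 0.3}
  ]
}}

```text
time: 12.98
position: [0.4743, 0.2388, 0.1099]
orientation: [-0.195, 0.732, -0.63, 0.168]
force: [-1.2, -0.5, -0.0]
grip_width: 0.65
grip_force: 0.0
```

Call:
{"fn": "apply_moves", "kwargs": {
  "series": [
    {"delta_pos": [0,0,0],"turn": [0,0,0],"hand": -1},
    {"delta_pos": [0,0,0],"turn": [0,0,0],"hand": -1},
    {"delta_pos": [0,0,0],"turn": [0,0,0],"hand": -1},
    {"delta_pos": [0,0,0],"turn": [0,0,0],"hand": -1},
    {"delta_pos": [0,0,0],"turn": [0,0,0],"hand": -1},
    {"delta_pos": [0,0,0],"turn": [0,0,0],"hand": -1}
  ],
  "force": 60
}}

```text
time: 13.48
position: [0.4749, 0.2387, 0.1126]
orientation: [-0.197, 0.732, -0.63, 0.169]
force: [-6.8, -1.9, 7.7]
grip_width: 0.127
grip_force: 59.0
```

Run:
```python
from plan import *
s=bot.get_obs(); print(Rl.inv().apply(s['position']-o)*1000, s['grip_width'],s['grip_force'],s['force'])
l=Rl.inv().apply(s['position']-o)*1000
f=go(lp(l[0],l[1],l[2]+60),TL)
m=np.array([.5495,.021,.004])
Tf=tool(0,az,roll=-90)
yl=R.from_euler('z',az,degrees=True).apply([0,1,0])
for off in [.09,l[2]/1000+.001]:
    f=go(m+yl*l[1]/1000+R.from_euler('z',az,degrees=True).apply([l[0]/1000,0,0])+[0,0,off],Tf,frm=f); print(f[0])
```

```text
[  0.0156 -11.0341  29.5861] 0.12660811573522462 58.996217250823975 [-6.827  -1.8927  7.6776]
1 calls; delta each [-0.371 -0.054  0.65 ] turn each [-0.0001  0.0002 -0.0006] deg 0.2 rows>= 2.0
3 calls; delta each [ 0.441 -0.934 -0.294] turn each [-0.004   0.0275 -0.    ] deg 30.0 rows>= 3.0
[0.5511 0.0101 0.094 ]
1 calls; delta each [ 0.     0.    -0.743] turn each [0. 0. 0.] deg 0.0 rows>= 2.0
[0.5511 0.0101 0.0346]
```

Call:
{"fn": "apply_moves", "kwargs": {
  "series": [
    {"delta_pos": [-0.09,-0.013,0.16],"turn": [0,0,0],"hand": -1},
    {"delta_pos": [-0.18,-0.027,0.32],"turn": [0,0,0],"hand": -1},
    {"delta_pos": [-0.28,-0.04,0.49],"turn": [0,0,0],"hand": -1},
    {"delta_pos": [-0.37,-0.054,0.65],"turn": [0,0,0],"hand": -1},
    {"delta_pos": [-0.37,-0.054,0.65],"turn": [0,0,0],"hand": -1}
  ]
}}

```text
time: 13.9
position: [0.4452, 0.2345, 0.166]
orientation: [-0.197, 0.732, -0.63, 0.169]
force: [1.3, 0.6, -2.2]
grip_width: 0.129
grip_force: 59.4
```

Run:
```python
from plan import *
s=bot.get_obs(); print(s['position'],s['grip_width'],s['grip_force'],s['force'],s['q'])
p=cam('scene');cv2.imwrite('pics/lift.png',cv2.resize(p['frame'][120:300,140:380],None,fx=3,fy=3))
```

```text
[0.4452 0.2345 0.166 ] 0.12874998684077352 59.38824534416199 [ 1.3105  0.6162 -2.2458] [ 0.4288 -0.0113 -0.8856  0.187  -0.1386 -1.3268]
```

View pics/lift.png

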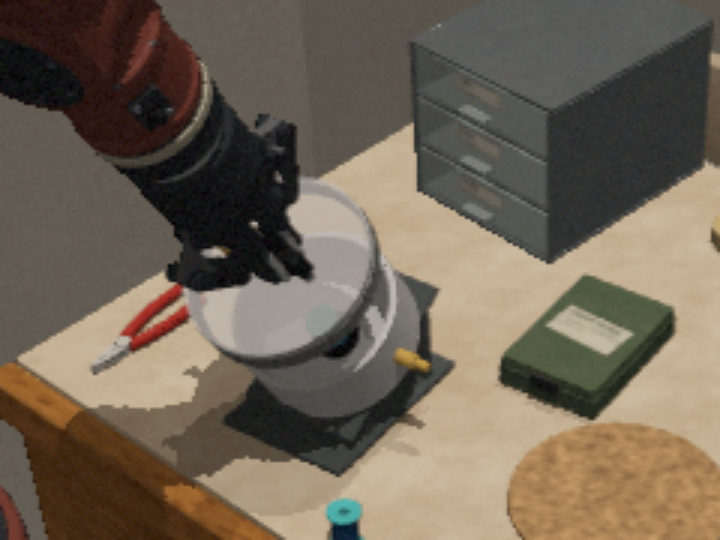

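The lid is off in the grip, and the spool's teal top shows in the pot at (320,320). Moving to the mat while levelling.

Call:
{"fn": "apply_moves", "kwargs": {
  "series": [
    {"delta_pos": [0,-0.2,0.4],"turn": [0,0,0],"hand": -1},
    {"delta_pos": [0,-0.6,0.6],"turn": [-0.002,0.014,0],"hand": -1},
    {"delta_pos": [0.1,-0.9,0.6],"turn": [-0.004,0.028,0],"hand": -1},
    {"delta_pos": [0.1,-0.9,0.6],"turn": [-0.004,0.028,0],"hand": -1}
  ]
}}

```text
time: 14.28
position: [0.458, 0.1591, 0.2141]
orientation: [-0.131, 0.745, -0.645, 0.113]
force: [1.4, -0.2, -2.0]
grip_width: 0.127
grip_force: 59.9
```

Call:
{"fn": "apply_moves", "kwargs": {
  "series": [
    {"delta_pos": [0.3,-0.45,-0.1],"turn": [-0.002,0.014,0],"hand": -1},
    {"delta_pos": [0.6,-0.9,-0.2],"turn": [-0.004,0.028,0],"hand": -1},
    {"delta_pos": [0.6,-0.9,-0.2],"turn": [-0.004,0.028,0],"hand": -1}
  ]
}}

```text
time: 14.53
position: [0.507, 0.0856, 0.1922]
orientation: [-0.062, 0.754, -0.652, 0.053]
force: [0.2, -0.8, -2.5]
grip_width: 0.124
grip_force: 60.1
```

Run:
```python
from plan import *
s=bot.get_obs(); print(s['position'],s['grip_width'],s['grip_force'],s['force'],s['q'])
go([.5511,.0101,.09],tool(0,az,roll=-90))
```

```text
[0.507  0.0856 0.1922] 0.1239697564512457 60.05952000617981 [ 0.2076 -0.8392 -2.48  ] [ 0.0111  0.1693 -0.4373  0.803   0.0218 -1.7017]
2 calls; delta each [ 0.275 -0.472 -0.639] turn each [-0.0019  0.0128  0.0001] deg 9.3 rows>= 2.0
```

Call:
{"fn": "apply_moves", "kwargs": {
  "series": [
    {"delta_pos": [0.275,-0.47,-0.3],"turn": [-0.0019,0.0128,0],"hand": -1},
    {"delta_pos": [0.55,-0.94,-0.64],"turn": [-0.0038,0.0256,0],"hand": -1},
    {"delta_pos": [0.55,-0.94,-0.64],"turn": [-0.0038,0.0256,0],"hand": -1},
    {"delta_pos": [0.55,-0.94,-0.64],"turn": [-0.0038,0.0256,0],"hand": -1}
  ]
}}

```text
time: 14.87
position: [0.5465, 0.012, 0.139]
orientation: [-0.001, 0.756, -0.654, -0.001]
force: [-1.1, -0.9, -2.8]
grip_width: 0.126
grip_force: 60.1
```

Call:
{"fn": "apply_moves", "kwargs": {
  "series": [
    {"delta_pos": [0,0,-0.35],"turn": [0,0,0],"hand": -1},
    {"delta_pos": [0,0,-0.64],"turn": [0,0,0],"hand": -1},
    {"delta_pos": [0,0,-0.64],"turn": [0,0,0],"hand": -1}
  ]
}}

```text
time: 15.12
position: [0.5423, 0.0155, 0.0889]
orientation: [-0.001, 0.757, -0.653, -0.001]
force: [-0.8, -0.3, -3.4]
grip_width: 0.129
grip_force: 60.0
```

```bash
cat > lidchk.py <<'E'
from plan import *
s=bot.get_obs(); print(s['position'],s['grip_width'],s['grip_force'],s['force'])
go([.5511,.0101,.034],tool(0,az,roll=-90))
for c in ('top','scene'):
    p=cam(c); d=models.cut_out(p,'lid')[0]; X=cloud(p,d['pixels']); X=X[X[:,2]<.11]
    best=None; rng=np.random.default_rng(0)
    for _ in range(300):
        a=X[rng.choice(len(X),3,False)]; n=np.cross(a[1]-a[0],a[2]-a[0]); n/=np.linalg.norm(n)+1e-12
        k=np.abs((X-a[0])@n)<.002
        if best is None or k.sum()>best.sum(): best=k
    Y=X[best]; n=np.linalg.svd(Y-Y.mean(0),full_matrices=False)[2][2]; n*=np.sign(n[2]); print(c,best.sum(),'n',n,'mean',Y.mean(0),'mid',(np.percentile(Y,[1,99],axis=0)).mean(0), 'z pct',np.percentile(Y[:,2],[5,95]))
    ds=models.tip_of(p,'lid')
    if ds: print('lid pt',ds[0]['p'],ds[0]['location'],ray_z(p,*ds[0]['location'],.005))
E
python3 lidchk.py
```

```text
[0.5423 0.0155 0.0889] 0.12919353541652875 60.039212107658386 [-0.8321 -0.2502 -3.3999]
1 calls; delta each [ 0.109 -0.068 -0.686] turn each [-0.0006 -0.0001 -0.0004] deg 0.2 rows>= 2.0
top 159 n [0.0002 0.0754 0.9972] mean [0.5463 0.0813 0.0809] mid [0.5453 0.0811 0.081 ] z pct [0.0787 0.083 ]
scene 1290 n [-0.0058 -0.0129  0.9999] mean [0.5302 0.0163 0.0867] mid [0.5423 0.0263 0.0867] z pct [0.0848 0.0885]
lid pt 0.76 [342.0, 266.8] [0.5896 0.0653 0.005 ]
```

The lid is level, with its plate about 2.4 mm under the TCP, so contact should come at TCP z ≈ 0.0285.

Call:
{"fn": "apply_moves", "kwargs": {
  "series": [
    {"delta_pos": [0.1,-0.06,-0.3],"turn": [0,0,0],"hand": -1},
    {"delta_pos": [0.1,-0.06,-0.55],"turn": [0,0,0],"hand": -1},
    {"delta_pos": [0.1,-0.06,-0.7],"turn": [0,0,0],"hand": -1},
    {"delta_pos": [0.1,-0.06,-0.7],"turn": [0,0,0],"hand": -1}
  ]
}}

```text
time: 15.75
position: [0.5524, 0.0103, 0.036]
orientation: [-0.002, 0.757, -0.653, 0.0]
force: [-0.9, 0.7, -3.3]
grip_width: 0.127
grip_force: 60.1
```

Call:
{"fn": "apply_moves", "kwargs": {
  "series": [
    {"delta_pos": [0,0,-0.02],"turn": [0,0,0],"hand": -1},
    {"delta_pos": [0,0,-0.02],"turn": [0,0,0],"hand": -1}
  ]
}}

```text
time: 15.92
position: [0.5544, 0.0101, 0.0369]
orientation: [-0.003, 0.757, -0.653, 0.002]
force: [0.4, 1.0, -2.5]
grip_width: 0.127
grip_force: 60.1
```

Call:
{"fn": "apply_moves", "kwargs": {
  "series": [
    {"delta_pos": [0,0,-0.03],"turn": [0,0,0],"hand": -1},
    {"delta_pos": [0,0,-0.03],"turn": [0,0,0],"hand": -1},
    {"delta_pos": [0,0,-0.03],"turn": [0,0,0],"hand": -1}
  ]
}}

```text
time: 16.17
position: [0.5543, 0.0101, 0.0341]
orientation: [-0.003, 0.757, -0.653, 0.002]
force: [1.4, -0.5, -0.4]
grip_width: 0.129
grip_force: 60.5
```

Call:
{"fn": "apply_moves", "kwargs": {
  "series": [
    {"delta_pos": [0,0,-0.03],"turn": [0,0,0],"hand": -1},
    {"delta_pos": [0,0,-0.03],"turn": [0,0,0],"hand": -1},
    {"delta_pos": [0,0,-0.03],"turn": [0,0,0],"hand": -1}
  ]
}}

```text
time: 16.42
position: [0.5546, 0.0101, 0.0337]
orientation: [-0.004, 0.757, -0.653, 0.002]
force: [-6.4, 1.0, 26.8]
grip_width: 0.124
grip_force: 64.6
```

Firm contact. I'll release, rise and check.

Call:
{"fn": "apply_moves", "kwargs": {
  "series": [
    {"delta_pos": [0,0,0.025],"turn": [0,0,0],"hand": -1},
    {"delta_pos": [0,0,0.025],"turn": [0,0,0],"hand": 0.2},
    {"delta_pos": [0,0,0.025],"turn": [0,0,0],"hand": 0.2},
    {"delta_pos": [0,0,0.025],"turn": [0,0,0],"hand": 0.2},
    {"delta_pos": [0,0,0.025],"turn": [0,0,0],"hand": 0.2}
  ]
}}

```text
time: 16.83
position: [0.5534, 0.0102, 0.0327]
orientation: [-0.003, 0.757, -0.653, 0.001]
force: [0.1, 0.5, -0.3]
grip_width: 0.6
grip_force: 0.0
```

Call:
{"fn": "apply_moves", "kwargs": {
  "series": [
    {"delta_pos": [0,0,0.3],"turn": [0,0,0],"hand": 0.2},
    {"delta_pos": [0,0,0.7],"turn": [0,0,0],"hand": 0.2},
    {"delta_pos": [0,0,1],"turn": [0,0,0],"hand": 0.2},
    {"delta_pos": [0,0,1],"turn": [0,0,0],"hand": 0.2}
  ]
}}

```text
time: 17.17
position: [0.5564, 0.0099, 0.1173]
orientation: [-0.005, 0.757, -0.653, 0.004]
force: [1.8, 0.6, -0.2]
grip_width: 0.599
grip_force: 0.0
```

Call:
{"fn": "apply_moves", "kwargs": {
  "series": [
    {"delta_pos": [-0.4,0.4,0.8],"turn": [0,0,0],"hand": 0.1},
    {"delta_pos": [-0.8,0.8,0.9],"turn": [0,0,0],"hand": 0.1},
    {"delta_pos": [-0.8,0.8,0.9],"turn": [0,0,0],"hand": 0.1}
  ]
}}

```text
time: 17.42
position: [0.4886, 0.0748, 0.1856]
orientation: [-0.003, 0.757, -0.653, 0.001]
force: [0.9, 1.2, -0.1]
grip_width: 0.551
grip_force: 0.0
```

```bash
python3 lidchk.py
cat > spl.py <<'E'
from plan import *
for c in ('top','scene'):
    p=cam(c)
    for d in models.cut_out(p,'spool')[:3]:
        X=cloud(p,d['pixels']); print(c,d['p'],d['location'],len(X),np.median(X,0) if len(X) else '')
    for d in models.tip_of(p,'pot_rim')[:1]: print('rim',d['p'],d['location'])
    rim=lp(0,0,14); print('pred rim',proj(p,[rim])[0],'spool top',proj(p,[lp(0,0,14-16)])[0],lp(0,0,-2))
    cv2.imwrite(f'pics/pot_{c}.png',p['frame'])
    if c=='top':
        d=models.cut_out(p,'pot')[0]; X=cloud(p,d['pixels']); L=Rl.inv().apply(X-o)*1000; Q=L[(L[:,2]>9)&(L[:,2]<19)]; print('rim pts',len(Q),np.percentile(Q,[1,50,99],axis=0))
E
python3 spl.py; python3 -c "
import cv2
a=cv2.imread('pics/pot_top.png')[170:320,160:390];b=cv2.imread('pics/pot_scene.png')[160:310,170:400]
cv2.imwrite('pics/both.png',cv2.resize(cv2.vconcat([a,b]),None,fx=2,fy=2,interpolation=cv2.INTER_CUBIC)[:600])"
```

```text
[0.4886 0.0748 0.1856] 0.5511117749643748 0.0 [ 0.8523  1.2395 -0.0724]
2 calls; delta each [ 0.391 -0.404 -0.947] turn each [-0.0003  0.0004 -0.0001] deg 0.4 rows>= 3.0
top 60 n [0.0261 0.4092 0.9121] mean [ 0.5494 -0.0393  0.0261] mid [ 0.5491 -0.0396  0.0264] z pct [0.0234 0.0291]
lid pt 0.46 [231.4, 252.7] [0.5    0.2551 0.005 ]
scene 1399 n [ 0.0026 -0.0119  0.9999] mean [0.546  0.0169 0.0262] mid [0.5511 0.0211 0.0262] z pct [0.0243 0.0281]
lid pt 0.72 [343.9, 285.3] [0.5462 0.025  0.005 ]
top 0.47 [228.7, 256.7] 125 [0.4911 0.2531 0.0797]
rim 0.67 [228.6, 257.9]
pred rim [228.0738 257.8296] spool top [228.4587 254.8516] [0.4889 0.2519 0.0852]
rim pts 443 [[-63.8173 -61.8538   9.2237]
 [ -0.9417   5.7132  13.3288]
 [ 62.2068  62.1662  18.608 ]]
scene 0.51 [251.8, 229.2] 132 [0.4903 0.2486 0.0803]
rim 0.89 [246.7, 223.8]
pred rim [244.562  222.6739] spool top [247.2947 225.7839] [0.4889 0.2519 0.0852]
```

View pics/both.png

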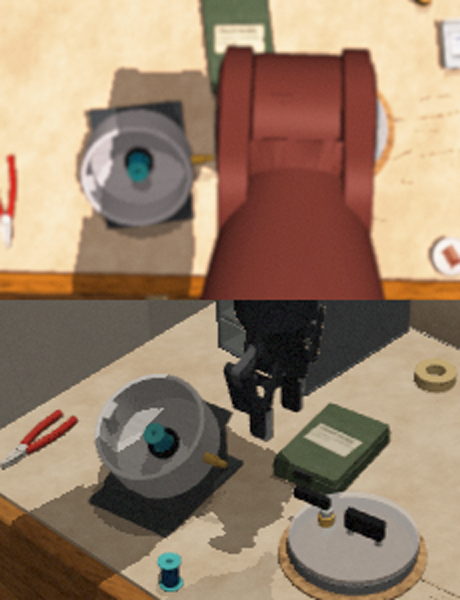

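The lid lies flat on the mat (plate top at z = 0.026, centre ≈ (0.551, 0.021)) with its tap open. The spool stands at the pot's centre, (140,165) in the top half of the picture, as predicted. Now I'll fetch it.

Run:
```python
from plan import *
T0=tool(30,az)
f=go(lp(0,0,85),T0)
f=go(lp(0,0,30),T0,frm=f);f=go(lp(0,0,-23),T0,frm=f)
```

```text
3 calls; delta each [-0.182  0.716 -0.1  ] turn each [ 0.0248 -0.0181 -0.0813] deg 93.8 rows>= 5.0
1 calls; delta each [ 0.34   0.05  -0.595] turn each [0. 0. 0.] deg 0.0 rows>= 2.0
1 calls; delta each [ 0.328  0.048 -0.574] turn each [0. 0. 0.] deg 0.0 rows>= 2.0
```

Call:
{"fn": "apply_moves", "kwargs": {
  "series": [
    {"delta_pos": [-0.18,0.72,-0.1],"turn": [0.0248,-0.018,-0.081],"hand": 0.06},
    {"delta_pos": [-0.18,0.72,-0.1],"turn": [0.0248,-0.018,-0.081],"hand": 0.06},
    {"delta_pos": [-0.18,0.72,-0.1],"turn": [0.0248,-0.018,-0.081],"hand": 0.06},
    {"delta_pos": [-0.18,0.72,-0.1],"turn": [0.0248,-0.018,-0.081],"hand": 0.06},
    {"delta_pos": [-0.18,0.72,-0.1],"turn": [0.0248,-0.018,-0.081],"hand": 0.06}
  ]
}}

```text
time: 18.48
position: [0.4742, 0.1319, 0.1766]
orientation: [0.098, -0.562, 0.821, 0.007]
force: [0.6, 0.6, 0.7]
grip_width: 0.527
grip_force: 0.0
```

Call:
{"fn": "apply_moves", "kwargs": {
  "series": [
    {"delta_pos": [-0.18,0.72,-0.1],"turn": [0.0248,-0.018,-0.081],"hand": 0.06},
    {"delta_pos": [-0.18,0.72,-0.1],"turn": [0.0248,-0.018,-0.081],"hand": 0.06},
    {"delta_pos": [-0.18,0.72,-0.1],"turn": [0.0248,-0.018,-0.081],"hand": 0.06},
    {"delta_pos": [-0.18,0.72,-0.1],"turn": [0.0248,-0.018,-0.081],"hand": 0.06},
    {"delta_pos": [-0.18,0.72,-0.1],"turn": [0.0248,-0.018,-0.081],"hand": 0.06}
  ]
}}

```text
time: 18.9
position: [0.4596, 0.1895, 0.1685]
orientation: [0.185, -0.328, 0.926, 0.013]
force: [-0.3, -0.0, -0.1]
grip_width: 0.528
grip_force: 0.0
```

Call:
{"fn": "apply_moves", "kwargs": {
  "series": [
    {"delta_pos": [-0.18,0.72,-0.1],"turn": [0.0248,-0.018,-0.081],"hand": 0.06},
    {"delta_pos": [-0.18,0.72,-0.1],"turn": [0.0248,-0.018,-0.081],"hand": 0.06},
    {"delta_pos": [-0.18,0.72,-0.1],"turn": [0.0248,-0.018,-0.081],"hand": 0.06},
    {"delta_pos": [-0.18,0.72,-0.1],"turn": [0.0248,-0.018,-0.081],"hand": 0.06},
    {"delta_pos": [-0.18,0.72,-0.1],"turn": [0.0248,-0.018,-0.081],"hand": 0.06},
    {"delta_pos": [-0.18,0.72,-0.1],"turn": [0.0248,-0.018,-0.081],"hand": 0.06}
  ]
}}

```text
time: 19.4
position: [0.445, 0.2472, 0.1602]
orientation: [0.258, -0.072, 0.963, 0.019]
force: [0.1, -0.3, -0.1]
grip_width: 0.532
grip_force: 0.0
```

Run:
```python
from plan import *
T0=tool(30,az); s=bot.get_obs();print(s['position'],lp(0,0,85),s['grip_width'],s['q'])
f=go(lp(0,0,85),T0)
f=go(lp(0,0,30),T0);f=go(lp(0,0,-23),T0,frm=f)
p=cam('wrist');cv2.imwrite('pics/w2.png',p['frame'])
```

```text
[0.445  0.2472 0.1602] [0.4458 0.2456 0.1606] 0.5322447357998585 [ 0.4622  0.0158 -0.875   0.1783 -0.1552  0.2733]
1 calls; delta each [ 0.01  -0.02   0.005] turn each [ 0.0001 -0.     -0.0006] deg 0.2 rows>= 1.0
1 calls; delta each [ 0.351  0.03  -0.59 ] turn each [ 0.0001 -0.     -0.0006] deg 0.2 rows>= 2.0
1 calls; delta each [ 0.328  0.048 -0.574] turn each [0. 0. 0.] deg 0.0 rows>= 2.0
```

View pics/w2.png

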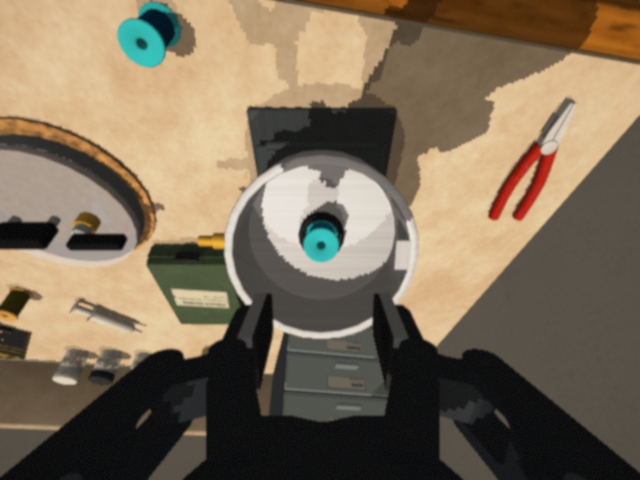

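The spool at (322,241) is centred between the fingers. I'll descend and grip.

Call:
{"fn": "apply_moves", "kwargs": {
  "series": [
    {"delta_pos": [0.17,0.015,-0.3],"turn": [0,0,0],"hand": 0.06},
    {"delta_pos": [0.35,0.03,-0.59],"turn": [0,0,-0.0005],"hand": 0.06},
    {"delta_pos": [0.35,0.03,-0.59],"turn": [0,0,-0.0005],"hand": 0.06}
  ]
}}

```text
time: 19.7
position: [0.475, 0.2486, 0.1106]
orientation: [0.256, -0.073, 0.964, 0.018]
force: [-1.2, -0.8, -0.3]
grip_width: 0.53
grip_force: 0.0
```

Call:
{"fn": "apply_moves", "kwargs": {
  "series": [
    {"delta_pos": [0.11,0.016,-0.19],"turn": [0,0,0],"hand": 0.06},
    {"delta_pos": [0.22,0.032,-0.38],"turn": [0,0,0],"hand": 0.06},
    {"delta_pos": [0.33,0.048,-0.57],"turn": [0,0,0],"hand": 0.06},
    {"delta_pos": [0.33,0.048,-0.57],"turn": [0,0,0],"hand": 0.06}
  ]
}}

```text
time: 20.03
position: [0.5011, 0.2526, 0.0666]
orientation: [0.257, -0.072, 0.964, 0.018]
force: [-0.6, -0.2, -0.2]
grip_width: 0.53
grip_force: 0.0
```

Call:
{"fn": "apply_moves", "kwargs": {
  "series": [
    {"delta_pos": [0,0,0],"turn": [0,0,0],"hand": -1},
    {"delta_pos": [0,0,0],"turn": [0,0,0],"hand": -1},
    {"delta_pos": [0,0,0],"turn": [0,0,0],"hand": -1},
    {"delta_pos": [0,0,0],"turn": [0,0,0],"hand": -1},
    {"delta_pos": [0,0,0],"turn": [0,0,0],"hand": -1}
  ],
  "force": 30
}}

```text
time: 20.45
position: [0.5007, 0.2538, 0.0691]
orientation: [0.259, -0.072, 0.963, 0.019]
force: [-4.7, 3.4, 5.1]
grip_width: 0.278
grip_force: 30.5
```

Run:
```python
from plan import *
T0=tool(30,az); s=bot.get_obs();l=Rl.inv().apply(s['position']-o)*1000;print(l,s['grip_width']*85,s['grip_force'],s['force'])
f=go(lp(0,0,55),T0)
```

```text
[  2.3318   0.1868 -21.9575] 23.635692736572455 30.485434781585354 [-4.7393  3.4084  5.1295]
1 calls; delta each [-0.501 -0.075  0.819] turn each [ 0.      0.0002 -0.0006] deg 0.2 rows>= 2.0
```

Call:
{"fn": "apply_moves", "kwargs": {
  "series": [
    {"delta_pos": [-0.12,-0.018,0.21],"turn": [0,0,0],"hand": -1},
    {"delta_pos": [-0.24,-0.035,0.42],"turn": [0,0,0],"hand": -1},
    {"delta_pos": [-0.36,-0.053,0.62],"turn": [0,0,0],"hand": -1},
    {"delta_pos": [-0.48,-0.07,0.83],"turn": [0,0,0],"hand": -1},
    {"delta_pos": [-0.48,-0.07,0.83],"turn": [0,0,0],"hand": -1}
  ]
}}

```text
time: 20.87
position: [0.4623, 0.2478, 0.1375]
orientation: [0.26, -0.072, 0.963, 0.019]
force: [0.9, 0.8, 0.3]
grip_width: 0.276
grip_force: 30.3
```

Call:
{"fn": "apply_moves", "kwargs": {
  "series": [
    {"delta_pos": [-0.15,-0.2,0.5],"turn": [0,0,0],"hand": -1},
    {"delta_pos": [-0.15,-0.2,1],"turn": [0,0,0],"hand": -1},
    {"delta_pos": [-0.15,-0.2,1],"turn": [0,0,0],"hand": -1}
  ]
}}

```text
time: 21.12
position: [0.453, 0.2322, 0.2209]
orientation: [0.262, -0.071, 0.962, 0.019]
force: [2.6, 1.9, 2.3]
grip_width: 0.276
grip_force: 30.3
```

```bash
python3 - <<'E'
from plan import *
s=bot.get_obs();print(s['grip_width']*85,s['grip_force'],s['force'],s['position'])
p=cam('top')
d=models.cut_out(p,'carton')
if d:
    X=cloud(p,d[0]['pixels']); r=X[(X[:,2]>.035)&(X[:,2]<.05)]; fl=X[X[:,2]<.01]; print('rim',len(r),np.percentile(r,[2,98],axis=0), cv2.minAreaRect(r[:,:2].astype(np.float32)),'floor',len(fl),np.percentile(fl,[2,98],axis=0) if len(fl) else '')
P=[]
for c in ('top','scene'):
    if c=='scene': p=cam(c)
    for t,h in (('carton',0),('carton_room',.004),('carton_hinge',.045)):
        for d in models.tip_of(p,t)[:1]: print(c,t,d['p'],d['location'],ray_z(p,*d['location'],h))
p=cam('wrist'); cv2.imwrite('pics/w3.png',p['frame'])
E
python3 flapa.py
```

```text
23.443960126403432 30.29298666631803 [2.6396 1.9415 2.3144] [0.453  0.2322 0.2209]
rim 597 [[ 0.4415 -0.3041  0.0354]
 [ 0.5773 -0.1903  0.0495]] ((0.5110282897949219, -0.24716386198997498), (0.135818749666214, 0.11198380589485168), 4.005290508270264) floor 1646 [[ 0.4504 -0.2993 -0.0023]
 [ 0.5684 -0.2016  0.0092]]
top carton 0.69 [432.0, 254.3] [ 0.5079 -0.2482  0.    ]
top carton_room 0.92 [431.8, 267.0] [ 0.4757 -0.2466  0.004 ]
top carton_hinge 0.61 [331.0, 229.1] [0.5603 0.01   0.045 ]
scene carton 0.86 [440.6, 362.7] [ 0.504  -0.2434  0.    ]
scene carton_room 0.74 [435.8, 371.4] [ 0.4774 -0.249   0.004 ]
scene carton_hinge 0.25 [254.4, 297.5] [0.3688 0.1137 0.045 ]
[ 0.4169 -0.0765 -0.7911  0.35   -0.1345  0.2338]
scene 0.84 3919 n [ 0.8543  0.0619 -0.5161] angle 2.1142198400047807 med [ 0.6115 -0.2414  0.1061] lo/hi [[ 0.5784 -0.2911  0.0532]
 [ 0.6421 -0.1886  0.1579]]
top 0.81 1630 n [ 0.8582  0.0637 -0.5093] angle 2.1063525009353907 med [ 0.6121 -0.2396  0.11  ] lo/hi [[ 0.5783 -0.2906  0.0544]
 [ 0.6427 -0.1883  0.1627]]
```

View pics/w3.png

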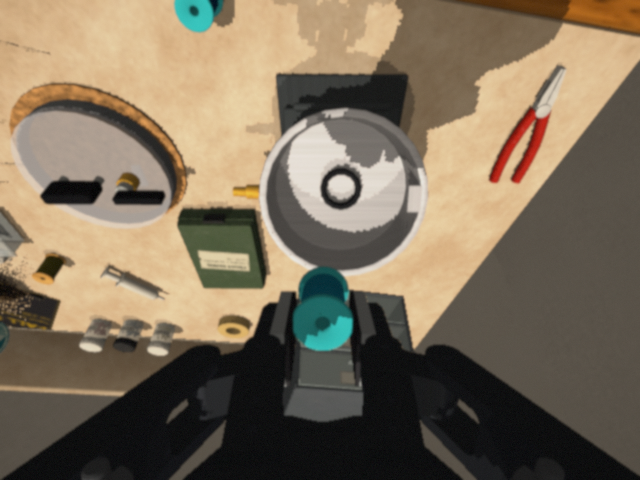

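The spool is held along the tool axis at (323,322), the cup is empty at (342,187), and the flap is still at 2.1 rad. Carrying it to the carton.

Run:
```python
from plan import *
T=tool(0,4)
f=go([.487,-.2487,.15],T)
f=go([.487,-.2487,.075],T,frm=f)
```

```text
7 calls; delta each [ 0.066 -0.858 -0.115] turn each [-0.0013  0.0118 -0.0017] deg 30.3 rows>= 2.0
1 calls; delta each [ 0.     0.    -0.938] turn each [0. 0. 0.] deg 0.0 rows>= 2.0
```

Call:
{"fn": "apply_moves", "kwargs": {
  "series": [
    {"delta_pos": [0.033,-0.43,-0.06],"turn": [-0.0006,0.006,-0.0008],"hand": -1},
    {"delta_pos": [0.066,-0.86,-0.11],"turn": [-0.0013,0.0118,-0.0017],"hand": -1}
  ]
}}

```text
time: 21.98
position: [0.4548, 0.1639, 0.2056]
orientation: [0.222, -0.069, 0.973, 0.017]
force: [0.7, -1.3, -1.2]
grip_width: 0.278
grip_force: 30.3
```

Call:
{"fn": "apply_moves", "kwargs": {
  "series": [
    {"delta_pos": [0.033,-0.43,-0.06],"turn": [-0.0006,0.006,-0.0008],"hand": -1},
    {"delta_pos": [0.066,-0.86,-0.11],"turn": [-0.0013,0.0118,-0.0017],"hand": -1}
  ]
}}

```text
time: 22.15
position: [0.4607, 0.093, 0.197]
orientation: [0.185, -0.062, 0.981, 0.013]
force: [0.5, 0.2, -0.8]
grip_width: 0.276
grip_force: 30.3
```

Call:
{"fn": "apply_moves", "kwargs": {
  "series": [
    {"delta_pos": [0.033,-0.43,-0.06],"turn": [-0.0006,0.006,-0.0008],"hand": -1},
    {"delta_pos": [0.066,-0.86,-0.11],"turn": [-0.0013,0.0118,-0.0017],"hand": -1}
  ]
}}

```text
time: 22.32
position: [0.4661, 0.0235, 0.1883]
orientation: [0.149, -0.057, 0.987, 0.011]
force: [0.5, 0.1, -0.7]
grip_width: 0.28
grip_force: 30.3
```

Call:
{"fn": "apply_moves", "kwargs": {
  "series": [
    {"delta_pos": [0.033,-0.43,-0.06],"turn": [-0.0006,0.006,-0.0008],"hand": -1},
    {"delta_pos": [0.066,-0.86,-0.11],"turn": [-0.0013,0.0118,-0.0017],"hand": -1}
  ]
}}

```text
time: 22.48
position: [0.4714, -0.0455, 0.1793]
orientation: [0.112, -0.051, 0.992, 0.008]
force: [1.0, 0.1, -0.1]
grip_width: 0.279
grip_force: 30.3
```

Call:
{"fn": "apply_moves", "kwargs": {
  "series": [
    {"delta_pos": [0.033,-0.43,-0.06],"turn": [-0.0006,0.006,-0.0008],"hand": -1},
    {"delta_pos": [0.066,-0.86,-0.11],"turn": [-0.0013,0.0118,-0.0017],"hand": -1}
  ]
}}

```text
time: 22.65
position: [0.4767, -0.1144, 0.1704]
orientation: [0.075, -0.046, 0.996, 0.005]
force: [0.9, 0.9, 0.4]
grip_width: 0.276
grip_force: 30.3
```

Call:
{"fn": "apply_moves", "kwargs": {
  "series": [
    {"delta_pos": [0.033,-0.43,-0.06],"turn": [-0.0006,0.006,-0.0008],"hand": -1},
    {"delta_pos": [0.066,-0.86,-0.11],"turn": [-0.0013,0.0118,-0.0017],"hand": -1}
  ]
}}

```text
time: 22.82
position: [0.4819, -0.1832, 0.1614]
orientation: [0.037, -0.041, 0.998, 0.002]
force: [-0.2, 0.4, 0.1]
grip_width: 0.275
grip_force: 30.3
```

Run:
```python
from plan import *
T=tool(0,4)
print(bot.get_obs()['grip_width']*85)
f=go([.487,-.2487,.15],T)
f=go([.487,-.2487,.075],T,frm=f)
```

```text
23.349280319408056
1 calls; delta each [ 0.063 -0.819 -0.142] turn each [-0.0011  0.0118 -0.0019] deg 4.3 rows>= 2.0
1 calls; delta each [ 0.     0.    -0.938] turn each [0. 0. 0.] deg 0.0 rows>= 2.0
```

Call:
{"fn": "apply_moves", "kwargs": {
  "series": [
    {"delta_pos": [0.03,-0.41,-0.07],"turn": [-0.0005,0.006,-0.001],"hand": -1},
    {"delta_pos": [0.063,-0.82,-0.14],"turn": [-0.0011,0.0118,-0.002],"hand": -1},
    {"delta_pos": [0.063,-0.82,-0.14],"turn": [-0.0011,0.0118,-0.002],"hand": -1},
    {"delta_pos": [0.063,-0.82,-0.14],"turn": [-0.0011,0.0118,-0.002],"hand": -1}
  ]
}}

```text
time: 23.15
position: [0.4871, -0.248, 0.1494]
orientation: [0.0, -0.034, 0.999, 0.0]
force: [-0.8, 0.7, 0.2]
grip_width: 0.275
grip_force: 30.3
```

Call:
{"fn": "apply_moves", "kwargs": {
  "series": [
    {"delta_pos": [0,0,-0.35],"turn": [0,0,0],"hand": -1},
    {"delta_pos": [0,0,-0.7],"turn": [0,0,0],"hand": -1},
    {"delta_pos": [0,0,-0.9],"turn": [0,0,0],"hand": -1},
    {"delta_pos": [0,0,-0.9],"turn": [0,0,0],"hand": -1}
  ]
}}

```text
time: 23.48
position: [0.4848, -0.2441, 0.0757]
orientation: [-0.001, -0.036, 0.999, 0.002]
force: [-0.9, 0.5, 0.4]
grip_width: 0.278
grip_force: 30.3
```

Run:
```python
from plan import *
T=tool(0,4)
f=go([.487,-.2487,.03],T)
p=cam('wrist'); cv2.imwrite('pics/w4.png',p['frame'])
p=cam('scene')
for t in ('spool','spare_spool'):
    for d in models.cut_out(p,t)[:3]:
        X=cloud(p,d['pixels']); print(t,d['p'],d['location'],len(X),np.percentile(X,[2,50,98],axis=0) if len(X) else '')
```

```text
1 calls; delta each [ 0.028 -0.057 -0.572] turn each [-0.0005 -0.0004 -0.0002] deg 0.2 rows>= 2.0
spool 0.6 [443.7, 342.1] 236 [[ 0.4704 -0.255   0.0637]
 [ 0.4757 -0.2461  0.0878]
 [ 0.4897 -0.235   0.0993]]
spare_spool 0.72 [250.0, 235.4] 4143 [[0.4293 0.1889 0.0039]
 [0.4927 0.2501 0.0612]
 [0.5646 0.3117 0.1246]]
spare_spool 0.7 [345.0, 281.6] 2805 [[ 0.4839 -0.0442  0.007 ]
 [ 0.541   0.0142  0.0263]
 [ 0.6121  0.086   0.0592]]
spare_spool 0.52 [255.0, 296.7] 187 [[0.3799 0.126  0.0019]
 [0.3874 0.1332 0.0245]
 [0.401  0.1483 0.0371]]
```

View pics/w4.png

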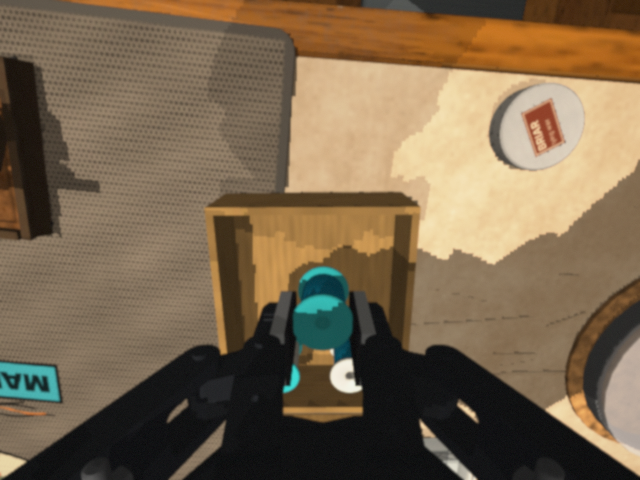

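The spool hangs straight over the free half of the carton, at (323,322), with the fixed spools behind it at (290,378) and (348,376). Its bottom is about 13 mm below the TCP. Lowering.

Call:
{"fn": "apply_moves", "kwargs": {
  "series": [
    {"delta_pos": [0.03,-0.05,-0.3],"turn": [0,0,0],"hand": -1},
    {"delta_pos": [0.03,-0.05,-0.57],"turn": [0,0,0],"hand": -1},
    {"delta_pos": [0.03,-0.05,-0.66],"turn": [0,0,0],"hand": -1},
    {"delta_pos": [0.03,-0.05,-0.66],"turn": [0,0,0],"hand": -1},
    {"delta_pos": [0.03,-0.05,-0.66],"turn": [0,0,0],"hand": -1}
  ]
}}

```text
time: 24.1
position: [0.4898, -0.2509, 0.0267]
orientation: [0.001, -0.035, 0.999, -0.0]
force: [-0.0, 0.5, -1.2]
grip_width: 0.276
grip_force: 30.3
```

Call:
{"fn": "apply_moves", "kwargs": {
  "series": [
    {"delta_pos": [0,0,-0.025],"turn": [0,0,0],"hand": -1},
    {"delta_pos": [0,0,-0.025],"turn": [0,0,0],"hand": -1},
    {"delta_pos": [0,0,-0.025],"turn": [0,0,0],"hand": -1}
  ]
}}

```text
time: 24.35
position: [0.4899, -0.2511, 0.0246]
orientation: [0.001, -0.035, 0.999, -0.0]
force: [0.4, 0.1, -0.1]
grip_width: 0.28
grip_force: 30.3
```

Call:
{"fn": "apply_moves", "kwargs": {
  "series": [
    {"delta_pos": [0,0,-0.025],"turn": [0,0,0],"hand": -1},
    {"delta_pos": [0,0,-0.025],"turn": [0,0,0],"hand": -1},
    {"delta_pos": [0,0,-0.025],"turn": [0,0,0],"hand": -1}
  ]
}}

```text
time: 24.6
position: [0.4894, -0.2508, 0.0218]
orientation: [0.001, -0.035, 0.999, -0.0]
force: [0.0, -0.8, 0.2]
grip_width: 0.28
grip_force: 30.3
```

Call:
{"fn": "apply_moves", "kwargs": {
  "series": [
    {"delta_pos": [0,0,-0.025],"turn": [0,0,0],"hand": -1},
    {"delta_pos": [0,0,-0.025],"turn": [0,0,0],"hand": -1},
    {"delta_pos": [0,0,-0.025],"turn": [0,0,0],"hand": -1}
  ]
}}

```text
time: 24.85
position: [0.4893, -0.2507, 0.0195]
orientation: [0.001, -0.035, 0.999, 0.0]
force: [-0.1, 1.1, 0.1]
grip_width: 0.278
grip_force: 30.3
```

Call:
{"fn": "apply_moves", "kwargs": {
  "series": [
    {"delta_pos": [0,0,-0.02],"turn": [0,0,0],"hand": -1},
    {"delta_pos": [0,0,-0.02],"turn": [0,0,0],"hand": -1},
    {"delta_pos": [0,0,-0.02],"turn": [0,0,0],"hand": -1}
  ]
}}

```text
time: 25.1
position: [0.4896, -0.2509, 0.0182]
orientation: [0.001, -0.035, 0.999, -0.0]
force: [-0.5, 1.0, 1.3]
grip_width: 0.281
grip_force: 30.5
```

Call:
{"fn": "apply_moves", "kwargs": {
  "series": [
    {"delta_pos": [0,0,-0.01],"turn": [0,0,0],"hand": -1},
    {"delta_pos": [0,0,-0.01],"turn": [0,0,0],"hand": -1},
    {"delta_pos": [0,0,-0.01],"turn": [0,0,0],"hand": -1}
  ]
}}

```text
time: 25.35
position: [0.4898, -0.2509, 0.018]
orientation: [0.001, -0.035, 0.999, -0.0]
force: [-1.3, 2.5, 10.6]
grip_width: 0.28
grip_force: 31.4
```

Contact. Releasing and rising.

Call:
{"fn": "apply_moves", "kwargs": {
  "series": [
    {"delta_pos": [0,0,0.007],"turn": [0,0,0],"hand": -1},
    {"delta_pos": [0,0,0.007],"turn": [0,0,0],"hand": -0.1},
    {"delta_pos": [0,0,0.007],"turn": [0,0,0],"hand": 0},
    {"delta_pos": [0,0,0.007],"turn": [0,0,0],"hand": 0},
    {"delta_pos": [0,0,0.007],"turn": [0,0,0],"hand": 0}
  ]
}}

```text
time: 25.77
position: [0.4893, -0.2507, 0.0177]
orientation: [0.001, -0.035, 0.999, 0.0]
force: [-0.3, 0.6, 0.2]
grip_width: 0.503
grip_force: 0.0
```

Call:
{"fn": "apply_moves", "kwargs": {
  "series": [
    {"delta_pos": [0,0,0.15],"turn": [0,0,0],"hand": 0},
    {"delta_pos": [0,0,0.4],"turn": [0,0,0],"hand": 0},
    {"delta_pos": [0,0,0.7],"turn": [0,0,0],"hand": 0},
    {"delta_pos": [0,0,1],"turn": [0,0,0],"hand": 0}
  ]
}}

```text
time: 26.1
position: [0.4889, -0.2505, 0.0983]
orientation: [0.0, -0.035, 0.999, 0.0]
force: [0.7, -0.7, -0.2]
grip_width: 0.499
grip_force: 0.0
```

Call:
{"fn": "apply_moves", "kwargs": {
  "series": [
    {"delta_pos": [-0.2,0.1,0.5],"turn": [0,0,0],"hand": 0},
    {"delta_pos": [-0.6,0.3,1],"turn": [0,0,0],"hand": 0},
    {"delta_pos": [-0.6,0.3,1],"turn": [0,0,0],"hand": 0}
  ]
}}

```text
time: 26.35
position: [0.4406, -0.2264, 0.1816]
orientation: [0.002, -0.035, 0.999, -0.001]
force: [0.8, -0.3, -0.1]
grip_width: 0.5
grip_force: 0.0
```

Call:
{"fn": "apply_moves", "kwargs": {
  "series": [
    {"delta_pos": [-0.5,0.7,0.3],"turn": [0,0,0],"hand": 0},
    {"delta_pos": [-0.5,0.9,0.3],"turn": [0,0,0],"hand": 0},
    {"delta_pos": [-0.5,0.9,0.3],"turn": [0,0,0],"hand": 0}
  ]
}}

```text
time: 26.6
position: [0.3985, -0.1507, 0.2032]
orientation: [0.001, -0.036, 0.999, 0.001]
force: [1.6, 0.5, 0.9]
grip_width: 0.501
grip_force: 0.0
```

```bash
python3 - <<'E'
from plan import *
p=cam('scene')
for d in models.cut_out(p,'spool')[:4]:
    X=cloud(p,d['pixels']); print(d['p'],d['location'],len(X),np.percentile(X,[2,50,98],axis=0) if len(X) else '')
cv2.imwrite('pics/end.png',cv2.resize(p['frame'][200:410,180:520],None,fx=2.3,fy=2.3))
E
python3 flapa.py; python3 lidchk.py
```

```text
0.78 [441.8, 363.2] 208 [[ 0.4747 -0.2611  0.0068]
 [ 0.4814 -0.2524  0.0329]
 [ 0.4963 -0.2411  0.0405]]
[-0.5375  0.1283 -0.4414  0.9981  0.001  -0.6091]
scene 0.85 3929 n [ 0.855   0.0625 -0.5148] angle 2.1127863397130975 med [ 0.6116 -0.2411  0.106 ] lo/hi [[ 0.5787 -0.2911  0.0537]
 [ 0.642  -0.1881  0.1579]]
top 0.64 1661 n [ 0.8584  0.0635 -0.5091] angle 2.106104033850311 med [ 0.6118 -0.2391  0.1086] lo/hi [[ 0.5775 -0.2909  0.0532]
 [ 0.6426 -0.1878  0.1634]]
[ 0.4018 -0.1555  0.2015] 0.4985111145108165 0.0 [-0.0493  1.6476 -0.7688]
3 calls; delta each [ 0.622  0.69  -0.698] turn each [-0.0001  0.0001  0.0873] deg 94.3 rows>= 5.0
top 1171 n [-0.0003  0.0105  0.9999] mean [0.5501 0.022  0.0257] mid [0.5507 0.0221 0.0257] z pct [0.0238 0.0276]
lid pt 0.77 [325.7, 232.7] [0.5557 0.0211 0.005 ]
scene 1109 n [-0.0109 -0.0161  0.9998] mean [0.5329 0.0172 0.0264] mid [0.5474 0.021  0.0264] z pct [0.0243 0.0285]
lid pt 0.91 [344.7, 287.6] [0.5418 0.0193 0.005 ]
```

View pics/end.png

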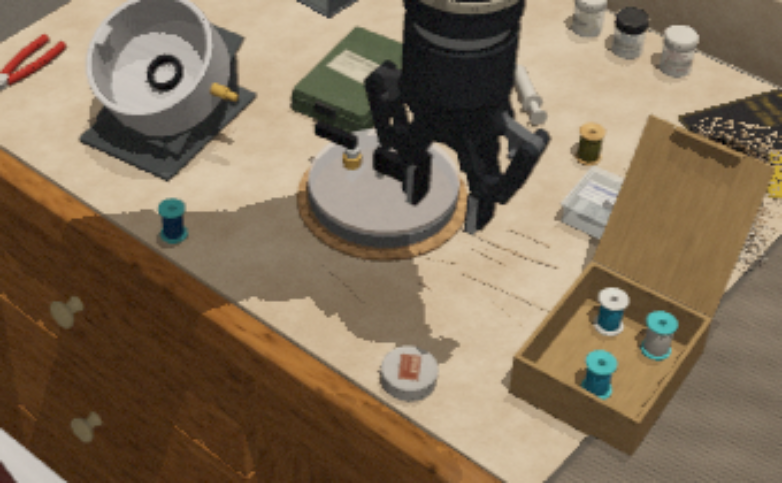

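The spool stands upright in the carton at (600,373). The flap is folded back, the lid is flat on the mat with its tap open, the other things haven't moved, and the gripper is clear. Handing in.

```bash
python3 -c "
from bench import job
print(job.job_done())"
```

```text
the job is handed in; nothing more can be done
None
```

I handed the job in after about 27 s of robot time: the flap is folded back (about 2.1 rad), the tap is open, the lid lies flat on the cork mat, and the spool stands upright in the carton; no verdict was returned, but the last camera check showed all of this in place and the other things unmoved.

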